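# Lock the levelling screw of a gel-casting stand

## Task

The gel-casting stand has been levelled and its adjusting screw now has to be locked: fit the holding key down over the screw's square head, its forked tail astride the upright post, so that the screw cannot turn, then swing the lock nut's lever clockwise (seen from above) until the nut is felt to seat, and nip it up firmly with about 10 N of push at the lever's knob without forcing it. Then leave the lever there, lift the key off and lay it down on its underside on the bench, clear of the stand. The screw must keep its setting throughout, and the other things on the bench are to be left where they are.

Things in the scene. Friction and masses are not known exactly. Their poses are not given: they have to be found in the camera images.
- stand: Fixed levelling stand: grey metal plate on feet, its top 30 mm above the bench, with a white gel-casting tray and comb (to 97 mm) on its far part. Origin: on the screw's axis at bench level, z up; its pose varies. The plate spans x -70 to 270 and y -85 to 115 mm; the tray begins at x = 130 mm.
- head (a point): Point on the screw's axis on top of its round shoulder (44 mm wide), 54 mm above the bench; the key's underside rests here. Above it: the 28 x 28 mm square head, 10 mm tall, sides along the stand's x and y, then a round cone (28 to 16 mm wide), 10 mm tall, ending 74 mm above the bench.
- screw (a joint): Turn of the adjusting screw in rad, anticlockwise from above positive; 0 is its setting, to be kept within 0.2 rad. It turns more easily (0.05 N m) than the nut turns on it (0.11 N m): unless the key holds it, it goes round with the nut. The fitted key leaves it about 0.1 rad of play.
- post: Fixed upright round steel post, 12 mm thick, 90 mm from the screw along the stand's +y. Origin: at its foot, 30 mm above the bench; a wider foot (24 mm) on which the fork rests ends 54 mm, the straight part 60 mm, the pointed tip 68 mm above the bench. The key's tail bears on it as the nut is tightened: 5 to 18 N here is firm and not forced.
- locknut: Lock nut under the screw's shoulder: dark steel hub 36 mm wide with a lever arm, 35 to 43 mm above the bench. Origin: on the screw's axis, 30 mm above the bench; x along the lever, z up. Starts with the lever 20 to 87 degrees clockwise (from above) of the stand's +x, seats 110 to 140 degrees clockwise of it plus the key's play of up to 8; where exactly varies and can only be felt.
- lever_knob (a point): Axis of the lever's upright black knob, 75 mm from the screw's axis, 65 mm above the bench. Round vertical grip 18 mm thick, 35 to 84 mm above the bench. Takes about 1.5 N to swing until the nut seats, then the resistance climbs to 10 N within 3 to 7 mm. Stays where left, but for a small spring back.
- key: Loose steel holding key, about 0.3 kg, lying on its underside. Origin: under its socket's centre, z up, x along its tail. Socket 45 x 45 mm, square hole 29.4 wide, 22 mm deep, open below. Fork prongs x = 80 to 100 mm, 15 mm apart, 14 mm tall, to stand astride the post at x = 90. Flat rib on top to grip: 12 mm thick (y), x = -15 to 55 mm, 26 to 62 mm above the underside.
- wrench: Bystander: combination spanner, about 180 mm long. Origin at the centre of its underside or middle.
- screwdriver: Bystander: screwdriver with a black handle, about 200 mm long. Origin at the centre of its underside or middle.
- reagent: Bystander: clear jar with a screw cap, 60 mm wide, 110 mm tall. Origin at the centre of its underside or middle.
- beaker: Bystander: white plastic beaker, 90 mm wide, 110 mm tall. Origin at the centre of its underside or middle.
- tube_rack: Bystander: tube rack 60 x 200 mm, 80 mm tall, with glass tubes to 121 mm. Origin at the centre of its underside or middle.
- tip_box: Bystander: pipette tip box 80 x 115 mm, 70 mm tall. Origin at the centre of its underside or middle.
- dish: Bystander: shallow dish 90 mm wide, 16 mm tall. Origin at the centre of its underside or middle.
Things that resemble listed ones, but are neither listed nor needed, are in the scene too. Leave any purple look-alike of the key alone.

How it is judged:
By the outcome, as a careful person would: the job done as asked, in the order asked, and still so for the second after the job is handed in, with the robot touching nothing.
It also fails if it takes over 72 s, if anything falls off the work surface, if the arm or the gripper's body presses on something with over 40 N, if the wrist force passes 120 N, or if a joint passes its speed limit or range.

## Robot

A 6-joint arm with a two-finger parallel gripper is mounted at the origin on the work surface. World frame = base frame: x ahead of the robot, y to its left, z up, the work surface at z = 0. Lengths are in m, angles in rad, forces in N, time in s.
With the tool pointing down it reaches from about 0.375 to 0.9 m from the base axis. Payload 3.1 kg.
Tool frame: the origin (TCP) lies midway between the tips of the shut fingers; the grasp point (between the pads) lies 19 mm behind it (manip.grasp_offset is the distance from the TCP to the grasp point, in m); z points along the fingers, y is the line along which they close (so a half turn about z gives the same grasp; the last joint's range is limited). The gripper opens to 85 mm and grips with 20 to 120 N. Pads are 22 mm wide; open, the fingers measure 114 mm over their backs; the gripper's body (76 mm by 85 mm) begins 54 mm behind the grasp point. The pads swing forward as they close: fully open they stand 13 mm farther back than shut.
Start: joints at [1.139, 0.527, 1.433, -0, 1.181, -0.178], TCP at [0.156, 0.605, 0.231] pointing down, gripper open.
Joint ranges: [-3.08, 3.08], [-0.75, 2.2], [0.22, 2.44], [-1.43, 4.57], [0, 2.65], [-2.85, 2.85]. Speed limits (rad/s): [2.79, 2.79, 3.14, 3.14, 3.14, 3.14].

## Interface

Orientations are given as a unit quaternion [x, y, z, w].
In Python, from station import sensors, cams, order, manip gives the robot as it stands.
- The arm moves only by the tool move_arm, never from a script. Its argument "targets" is a list of rows, each an object of numbers: "dx", "dy", "dz": the shift along the world's x, y, z normalised to -1 to 1, where 1 is 25 mm; "rx", "ry", "rz": the turn, a rotation vector about the world's x, y, z normalised to -1 to 1, where 1 is 30 degrees. A call has exactly 10 rows; each row shifts and turns the commanded pose from where the row before left it; what a row does not reach is not made up. A row lasts 1/8 s, in which the tool goes at most 62.5 mm and 10.7 degrees, less where a joint would pass 70% of its speed; a pose out of reach is approached as far as the arm can. A call with a number of a shift or a turn outside -1 to 1 is refused whole. A call with a gripper value outside its range is refused whole. "claw" is the opening in per cent of the stroke, from 0 (shut) to 100 (fully open), set as the call begins (left out, the last holds). The fingers move at their own pace and stop on an object; "newtons" is the grip in N (left out, the last holds). Time passes only in rows, so rows that do not move let the fingers close, or fill a call up. It gives the time, the measured TCP pose, the force, the opening and the grip force at its end, in the units of the state.
- sensors.sense(): the state, without advancing time (a new reading comes with each control period).
- cams.snapshot(name): name is "scene" or "top" or "wrist"; returns the picture (400x640x3 uint8, red, green, blue); there is no depth.
- cams.camera_model(name): a dict with "fx", "fy", "cx", "cy" (pixels), "extrinsics" (4x4, takes a point from world to camera coordinates). Camera axes: x right, y down, z forward; pixel columns grow to the right and rows downward; lengths in m; the calibration is good to about 2 mm. The wrist camera is an equidistant fisheye: a pixel r from the principal point sees the ray r / f radians off the axis. A picture is of the moment at which its call begins: read the wrist's pose just before it. camera_model takes no time and is no camera call; for the wrist camera it gives the pose at the moment of the call.
- order.sign_off(): hands the job in; it is judged then, once.
The state is a dict: "t": time; "q": joint angles; "qd": joint speeds; "tau": joint torques, N m; "tcp_pos": TCP position; "tool_rot": TCP orientation; "force": force on the tool from outside, world axes, zero at the start; "ft_torque": the same for the moment, N m; "finger_gap": opening from 0.0 (shut) to 1.0 (fully open); "gripper_force": force on a finger pad.
Only numpy, scipy, OpenCV 4.12 (cv2) and the standard library are available. Lean on these libraries where they do the work, as an engineer would, in place of code of your own. Each camera call takes 0.05 s, during which the arm holds its last target. There are 200 camera calls.

## Working session

There is one attempt and no reset: what is moved stays moved. The work goes in short steps, Python scripts to look and compute and a tool call to move; the robot and the scene stay as the last step left them, time stands still between calls to the robot, and variables do not carry over. Pictures are saved under pics/ and viewed, at most 10 in all, crops included, and the job is handed in when it is done.

Besides the shell and the picture viewer there is one more tool, called as a command line: name --argument value ..., lists and objects as JSON in quotes. move_arm: Moves the arm, as the interface text tells. Scaled input: -1 to 1 covers 25 mm each way for a shift and 30 degrees each way for a turn. Its arguments: {"type":"object","properties":{"targets":{"type":"array"},"claw":{"type":"number"},"newtons":{"type":"number"}},"required":["targets"]}

```bash
mkdir -p pics; ls; python3 - <<'E'
from station import sensors,cams,order,manip
import cv2
for n in ("scene","top"):
    im=cams.snapshot(n); cv2.imwrite(f"pics/{n}0.png",im[:,:,::-1])
    m=cams.camera_model(n); print(n,m)
s=sensors.sense(); print(s)
E
```

```text
pics
scene {'fx': 510.94991140837243, 'fy': 510.94991140837243, 'cx': 324.4011784230599, 'cy': 206.59060430645968, 'extrinsics': array([[ 0.23259243,  0.97256041, -0.00519786, -0.16274002],
       [ 0.68357664, -0.16727761, -0.71045139, -0.31384106],
       [-0.69182638,  0.16169248, -0.70372708,  1.82662869],
       [ 0.        ,  0.        ,  0.        ,  1.        ]])}
top {'fx': 375.17115289221766, 'fy': 375.17115289221766, 'cx': 317.08444526683525, 'cy': 202.54641854784163, 'extrinsics': array([[ 0.024066  , -0.99922777,  0.0310596 , -0.00273802],
       [-0.9904134 , -0.02805794, -0.13525549,  0.56944093],
       [ 0.13602251, -0.02750678, -0.99032381,  1.15138576],
       [ 0.        ,  0.        ,  0.        ,  1.        ]])}
{'t': 0.1, 'q': array([ 1.13949604e+00,  5.28399502e-01,  1.43377524e+00,  5.73498991e-06,
        1.18139798e+00, -1.78525524e-01]), 'qd': array([ 0.00131461, -0.00280171, -0.00428398,  0.00105218, -0.00113348,
        0.00198346]), 'tau': array([-2.90144490e-04, -4.43305135e+01, -1.78585571e+01, -2.58844548e-04,
        3.87130727e-03, -9.38237008e-06]), 'tcp_pos': array([0.15601922, 0.60454869, 0.23041497]), 'tool_rot': array([ 1.26052191e-01,  9.92023117e-01, -9.43573201e-04, -2.99748419e-04]), 'force': array([ 0.81518286, -0.49230366, -1.07951012]), 'ft_torque': array([-0.0225746 , -0.04954341, -0.02234152]), 'gripper_force': 0.0, 'finger_gap': 1.000317996941516}
```

View pics/top0.png

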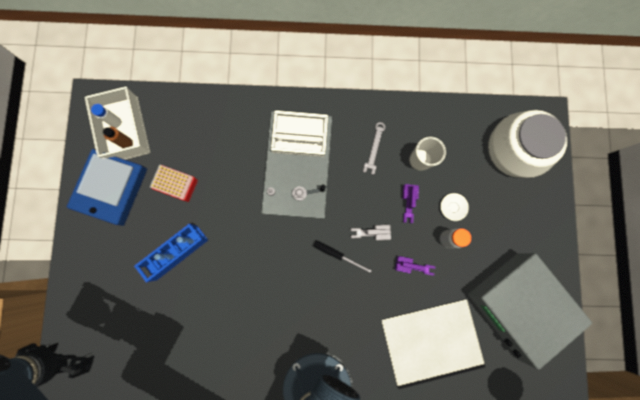

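View pics/scene0.png

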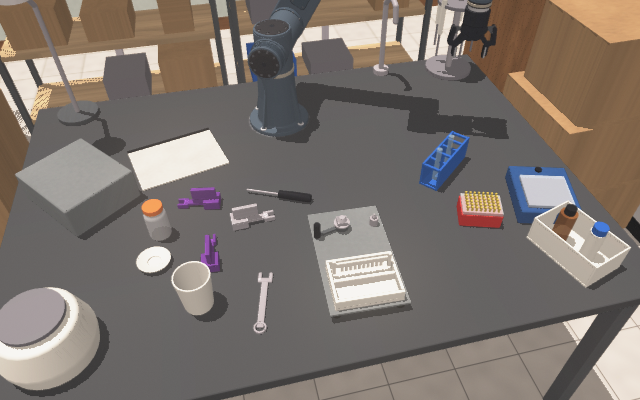

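The top view shows the stand with its screw at about (299,193), post at (271,190) and knob at (322,187). The grey key is at (371,232) with its fork to the left. In the scene view the screw is at (343,221), the post tip at (374,216), the knob at (317,226) and the key at (250,216).

```bash
cat > h.py <<'E'
import numpy as np, cv2
from station import sensors,cams,order,manip
def ray(m,u,v,fish=False):
    E=np.array(m["extrinsics"]);R=E[:3,:3];o=-R.T@E[:3,3]
    x=(u-m["cx"])/m["fx"];y=(v-m["cy"])/m["fy"]
    if fish:
        r=np.hypot(x,y); s=np.sin(r)/r if r>1e-9 else 1
        d=np.array([x*s,y*s,np.cos(r)])
    else: d=np.array([x,y,1.])
    d=R.T@d; return o,d/np.linalg.norm(d)
def plane(r,z): o,d=r; return o+d*(z-o[2])/d[2]
def tri(*rs):
    A=sum(np.eye(3)-np.outer(d,d) for o,d in rs); b=sum((np.eye(3)-np.outer(d,d))@o for o,d in rs)
    p=np.linalg.solve(A,b); return p,max(np.linalg.norm((np.eye(3)-np.outer(d,d))@(p-o)) for o,d in rs)
def proj(m,p,fish=False):
    c=np.array(m["extrinsics"])@np.append(p,1); x,y,z=c[:3]
    if fish:
        rr=np.hypot(x,y); th=np.arctan2(rr,z); k=th/rr if rr>1e-9 else 0; return m["cx"]+m["fx"]*x*k,m["cy"]+m["fy"]*y*k
    return m["cx"]+m["fx"]*x/z,m["cy"]+m["fy"]*y/z
E
python3 - <<'E'
from h import *
np.set_printoptions(precision=4,suppress=True)
T=cams.camera_model("top");S=cams.camera_model("scene")
for n,a,b in [("screw top",(299,193),(343,221)),("post",(271,190),(374,216)),("knob",(322,187),(317,226)),("keyrib",(380,232),(241,216))]:
    print(n,tri(ray(T,*a),ray(S,*b)),plane(ray(T,*a),.06))
for uv in [(355,232),(385,232)]: print(plane(ray(T,*uv),.02))
print(cams.camera_model("wrist"))
t=cams.snapshot("top");s=cams.snapshot("scene")
a=cv2.resize(t[160:260,255:405],(800,533),interpolation=cv2.INTER_CUBIC)[:,:,::-1]
b=cv2.resize(s[180:270,220:400],(800,400),interpolation=cv2.INTER_CUBIC)[:,:,::-1]
cv2.imwrite("pics/crop1.png",cv2.resize(np.vstack([a,b]),(500,583)))
E
```

```text
screw top (array([0.5958, 0.0734, 0.059 ]), np.float64(0.0035059289837217037)) [0.5949 0.0699 0.06  ]
post (array([0.6019, 0.1598, 0.0633]), np.float64(0.0027624486264689733)) [0.6018 0.1574 0.06  ]
knob (array([0.6133, 0.0001, 0.0762]), np.float64(0.0008938698513883145)) [ 0.616  -0.0015  0.06  ]
keyrib (array([ 0.4818, -0.1901,  0.0293]), np.float64(0.0003541344590037987)) [ 0.4798 -0.1844  0.06  ]
[ 0.4803 -0.1119  0.02  ]
[ 0.4828 -0.2084  0.02  ]
{'fx': 309.70691628693146, 'fy': 309.70691628693146, 'cx': 320.1547819896137, 'cy': 201.4320138973134, 'extrinsics': array([[ 0.251 ,  0.968 , -0.0019, -0.6229],
       [ 0.9206, -0.2382,  0.3094, -0.0389],
       [ 0.299 , -0.0794, -0.9509,  0.3801],
       [ 0.    ,  0.    ,  0.    ,  1.    ]])}
```

View pics/crop1.png

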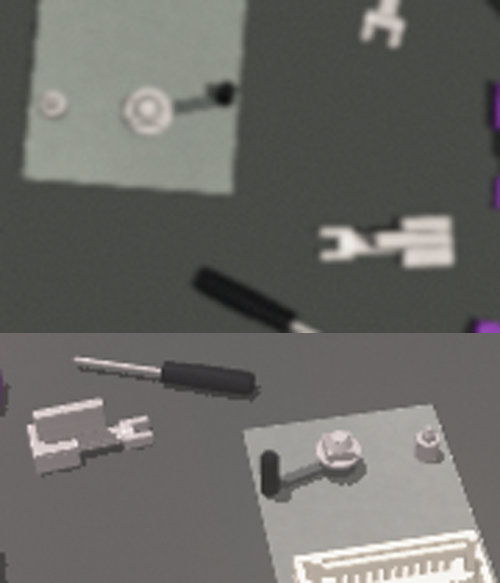

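move_arm --targets '[{"dx": 1,"dy": -1,"rz": -0.1},{"dx": 1,"dy": -1,"rz": -0.1},{"dx": 1,"dy": -1,"rz": -0.1},{"dx": 1,"dy": -1,"rz": -0.1},{"dx": 1,"dy": -1,"rz": -0.1},{"dx": 1,"dy": -1,"rz": -0.1},{"dx": 1,"dy": -1,"rz": -0.1},{"dx": 1,"dy": -1,"rz": -0.1},{"dx": 1,"dy": -1,"rz": -0.1},{"dx": 1,"dy": -1,"rz": -0.1}]'

```text
schema error: expected keys dx, dy, dz, rx, ry, rz
```

move_arm --targets '[{"dx": 0.6,"dy": -1,"rz": -0.1},{"dx": 0.6,"dy": -1,"rz": -0.1},{"dx": 0.6,"dy": -1,"rz": -0.1},{"dx": 0.6,"dy": -1,"rz": -0.1},{"dx": 0.6,"dy": -1,"rz": -0.1},{"dx": 0.6,"dy": -1,"rz": -0.1},{"dx": 0.6,"dy": -1,"rz": -0.1},{"dx": 0.6,"dy": -1,"rz": -0.1},{"dx": 0.6,"dy": -1,"rz": -0.1},{"dx": 0.6,"dy": -1,"rz": -0.1}]'

```text
schema error: expected keys dx, dy, dz, rx, ry, rz
```

```bash
cat > shot.py <<'E'
import sys,pickle
from h import *
n=sys.argv[1]; s=sensors.sense(); m=cams.camera_model("wrist"); im=cams.snapshot("wrist")
cv2.imwrite(f"pics/{n}.png",im[:,:,::-1]); pickle.dump((im,m,s),open(f"{n}.pkl","wb"))
print(s["t"],s["tcp_pos"],s["tool_rot"],s["force"])
E
python3 shot.py w1
```

```text
0.2 [0.15610946 0.60473704 0.23071048] [ 1.26051348e-01  9.92023495e-01 -6.38533697e-04 -1.88775880e-04] [ 0.16871353 -0.14975784  0.15078988]
```

move_arm --targets '[{"dy": -1,"dx": -0.3,"rz": -0.1},{"dy": -1,"dx": -0.3,"rz": -0.1},{"dy": -1,"dx": -0.3,"rz": -0.1},{"dy": -1,"dx": -0.3,"rz": -0.1},{"dy": -1,"dx": -0.3,"rz": -0.1},{"dy": -1,"dx": -0.3},{"dy": -1,"dx": -0.3},{"dy": -1,"dx": -0.3},{"dy": -1,"dx": -0.3},{"dy": -1,"dx": -0.3}]'

```text
schema error: expected keys dx, dy, dz, rx, ry, rz
```

```bash
python3 shot.py w2; python3 -c "
import cv2,numpy as np
cv2.imwrite('pics/w12.png',cv2.resize(np.vstack([cv2.imread('pics/w1.png'),cv2.imread('pics/w2.png')]),(480,600),interpolation=cv2.INTER_AREA))"
```

```text
0.25 [0.15617285 0.60484005 0.23083302] [ 1.26076010e-01  9.92020461e-01 -4.74052483e-04 -1.39626993e-04] [-0.30059865  0.46284026 -0.83899784]
```

View pics/w12.png

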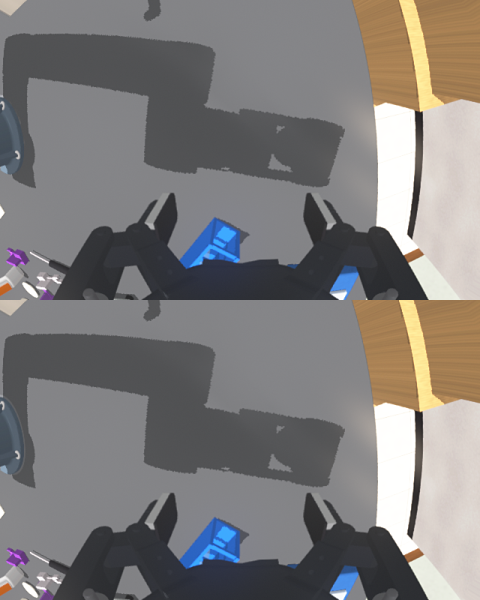

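Those moves were refused because every row needs all six keys. The wrist picture shows the fingers near the bottom, and the camera looks towards the tool's +x side.

move_arm --targets '[{"dx": 1,"dy": -1,"dz": 0,"rx": 0,"ry": 0,"rz": -0.1},{"dx": 1,"dy": -1,"dz": 0,"rx": 0,"ry": 0,"rz": -0.1},{"dx": 1,"dy": -1,"dz": 0,"rx": 0,"ry": 0,"rz": -0.1},{"dx": 1,"dy": -1,"dz": 0,"rx": 0,"ry": 0,"rz": -0.1},{"dx": 1,"dy": -1,"dz": 0,"rx": 0,"ry": 0,"rz": -0.1},{"dx": 1,"dy": -1,"dz": 0,"rx": 0,"ry": 0,"rz": -0.1},{"dx": 1,"dy": -1,"dz": 0,"rx": 0,"ry": 0,"rz": -0.1},{"dx": 1,"dy": -1,"dz": 0,"rx": 0,"ry": 0,"rz": -0.1},{"dx": 1,"dy": -1,"dz": 0,"rx": 0,"ry": 0,"rz": -0.1},{"dx": 1,"dy": -1,"dz": 0,"rx": 0,"ry": 0,"rz": -0.1}]'

```text
t: 1.55
tcp_pos: [0.4071, 0.3543, 0.2314]
tool_rot: [0.379, 0.925, 0.0, 0.0]
force: [1.3, 0.4, -0.4]
finger_gap: 1.0
gripper_force: 0.0
```

move_arm --targets '[{"dx": 0.6,"dy": -1,"dz": 0,"rx": 0,"ry": 0,"rz": -0.1},{"dx": 0.6,"dy": -1,"dz": 0,"rx": 0,"ry": 0,"rz": -0.1},{"dx": 0.6,"dy": -1,"dz": 0,"rx": 0,"ry": 0,"rz": -0.1},{"dx": 0.6,"dy": -1,"dz": 0,"rx": 0,"ry": 0,"rz": -0.1},{"dx": 0.6,"dy": -1,"dz": 0,"rx": 0,"ry": 0,"rz": -0.1},{"dx": 0.6,"dy": -1,"dz": 0,"rx": 0,"ry": 0,"rz": -0.1},{"dx": 0.6,"dy": -1,"dz": 0,"rx": 0,"ry": 0,"rz": -0.1},{"dx": 0.6,"dy": -1,"dz": 0,"rx": 0,"ry": 0,"rz": -0.1},{"dx": 0.6,"dy": -1,"dz": 0,"rx": 0,"ry": 0,"rz": -0.1},{"dx": 0.6,"dy": -1,"dz": 0,"rx": 0,"ry": 0,"rz": -0.1}]'

```text
t: 2.8
tcp_pos: [0.5567, 0.1043, 0.2313]
tool_rot: [0.606, 0.796, 0.0, 0.0]
force: [-0.0, 0.2, -0.1]
finger_gap: 0.999
gripper_force: 0.0
```

move_arm --targets '[{"dx": -0.2,"dy": -0.6,"dz": 0,"rx": 0,"ry": 0,"rz": -0.1},{"dx": -0.2,"dy": -0.6,"dz": 0,"rx": 0,"ry": 0,"rz": -0.1},{"dx": -0.2,"dy": -0.6,"dz": 0,"rx": 0,"ry": 0,"rz": -0.1},{"dx": -0.2,"dy": -0.6,"dz": 0,"rx": 0,"ry": 0,"rz": -0.1},{"dx": -0.2,"dy": -0.6,"dz": 0,"rx": 0,"ry": 0,"rz": -0.1},{"dx": -0.2,"dy": -0.6,"dz": 0,"rx": 0,"ry": 0,"rz": 0},{"dx": -0.2,"dy": -0.6,"dz": 0,"rx": 0,"ry": 0,"rz": 0},{"dx": -0.2,"dy": -0.6,"dz": 0,"rx": 0,"ry": 0,"rz": 0},{"dx": -0.2,"dy": -0.6,"dz": 0,"rx": 0,"ry": 0,"rz": 0},{"dx": 0,"dy": 0,"dz": 0,"rx": 0,"ry": 0,"rz": 0}]'

```text
t: 4.05
tcp_pos: [0.511, -0.031, 0.2313]
tool_rot: [0.705, 0.71, -0.0, -0.0]
force: [0.2, -0.4, 0.2]
finger_gap: 1.003
gripper_force: 0.0
```

```bash
python3 shot.py w3
```

```text
4.05 [ 0.51101774 -0.03097456  0.23129871] [ 7.04609530e-01  7.09595241e-01 -6.57689458e-06 -5.76946505e-05] [ 0.15011019 -0.37211118  0.22958997]
```

move_arm --targets '[{"dx": -0.2,"dy": -1,"dz": 0,"rx": 0,"ry": 0,"rz": 0},{"dx": -0.2,"dy": -1,"dz": 0,"rx": 0,"ry": 0,"rz": 0},{"dx": -0.2,"dy": -1,"dz": 0,"rx": 0,"ry": 0,"rz": 0},{"dx": -0.2,"dy": -1,"dz": 0,"rx": 0,"ry": 0,"rz": 0},{"dx": -0.2,"dy": -1,"dz": 0,"rx": 0,"ry": 0,"rz": 0},{"dx": -0.2,"dy": -1,"dz": 0,"rx": 0,"ry": 0,"rz": 0},{"dx": 0,"dy": -1,"dz": 0,"rx": 0,"ry": 0,"rz": 0},{"dx": 0,"dy": -0.5,"dz": 0,"rx": 0,"ry": 0,"rz": 0},{"dx": 0,"dy": 0,"dz": 0,"rx": 0,"ry": 0,"rz": 0},{"dx": 0,"dy": 0,"dz": 0,"rx": 0,"ry": 0,"rz": 0}]'

```text
t: 5.35
tcp_pos: [0.4812, -0.2163, 0.2311]
tool_rot: [0.704, 0.711, 0.0, -0.001]
force: [-1.0, 0.4, 0.0]
finger_gap: 1.0
gripper_force: 0.0
```

```bash
python3 shot.py w4; python3 -c "
import cv2,numpy as np
cv2.imwrite('pics/w34.png',cv2.resize(np.vstack([cv2.imread('pics/w3.png'),cv2.imread('pics/w4.png')]),(480,600),interpolation=cv2.INTER_AREA))"
```

```text
5.35 [ 0.48116157 -0.2163429   0.2311392 ] [ 7.03687882e-01  7.10509019e-01  1.44436740e-04 -5.28042448e-04] [-1.01078178  0.36390073  0.00686079]
```

View pics/w34.png

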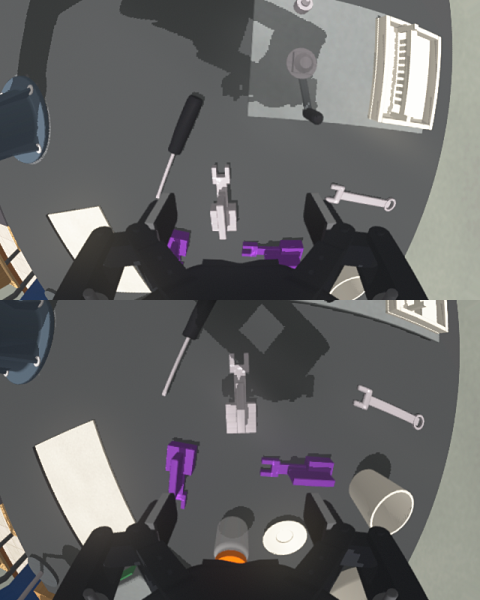

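```bash
python3 - <<'E'
from h import *
import pickle
np.set_printoptions(precision=4,suppress=True)
f=4/3
R={}
for n,pts in {"w3":{"screw":(302,64),"knob":(313,116),"post":(304,3),"key_f":(221,166),"key_s":(223,222),"ribend":(222,238),"purA":(178,240),"purB":(272,252)},
 "w4":{"key_f":(238,357),"key_s":(240,417),"purA":(181,470),"purB":(297,469),"purAend":(180,505)}}.items():
    im,m,s=pickle.load(open(n+".pkl","rb"))
    E=m["extrinsics"];print(n,"cam",-E[:3,:3].T@E[:3,3],"tcp px",proj(m,s["tcp_pos"],True))
    for k,(u,v) in pts.items():
        v=v-300 if n=="w4" else v
        r=ray(m,u*f,v*f,True);R[n,k]=r
        print(k,plane(r,.01)[:2],plane(r,.06)[:2])
    o=(90,260) if n=="w3" else (90,300)
im3=pickle.load(open("w3.pkl","rb"))[0];im4=pickle.load(open("w4.pkl","rb"))[0]
a=cv2.resize(im3[0:175,320:480],(366,400),interpolation=cv2.INTER_CUBIC)
b=cv2.resize(im4[60:190,270:370],(308,400),interpolation=cv2.INTER_CUBIC)
cv2.imwrite("pics/c2.png",np.hstack([a,b])[:,:,::-1])
E
```

```text
w3 cam [0.5098 0.0476 0.3732] tcp px (np.float64(321.55354167754047), np.float64(260.63285703773545))
screw [0.6065 0.0733] [0.5932 0.0698]
knob [ 0.629  -0.0097] [ 0.6126 -0.0018]
post [0.6099 0.1759] [0.5961 0.1582]
key_f [ 0.4785 -0.0973] [ 0.4828 -0.0773]
key_s [ 0.479  -0.2122] [ 0.4832 -0.1764]
ribend [ 0.4757 -0.2521] [ 0.4804 -0.2109]
purA [ 0.3843 -0.2632] [ 0.4016 -0.2204]
purB [ 0.5784 -0.2916] [ 0.5689 -0.2449]
w4 cam [ 0.4798 -0.1379  0.3731] tcp px (np.float64(321.59020842397314), np.float64(260.6878203897528))
key_f [ 0.4761 -0.1047] [ 0.4766 -0.1092]
key_s [ 0.48   -0.1991] [ 0.48   -0.1907]
purA [ 0.3787 -0.291 ] [ 0.3926 -0.2699]
purB [ 0.579  -0.2873] [ 0.5654 -0.2667]
purAend [ 0.3698 -0.3621] [ 0.385  -0.3312]
```

View pics/c2.png

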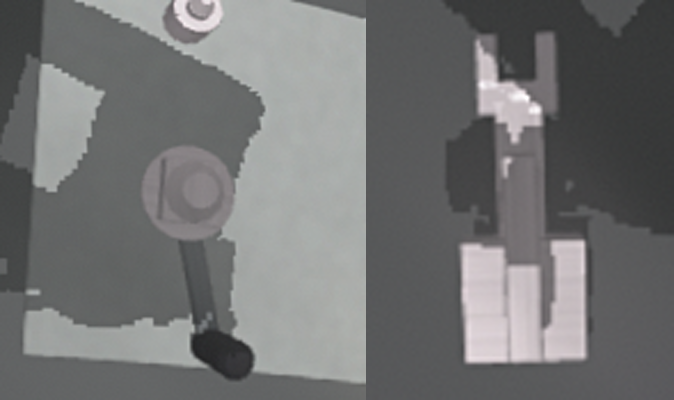

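The crop shows the screw cone's top at (204,188), the shoulder at (188,194), the knob top at (238,362) and the post at (200,3). In the right half the key's socket spans (462..586, 242..360) with the rib's end at (524,360). The fork tips are at y≈33, x 477 to 555.

```bash
python3 - <<'E'
from h import *
import pickle
np.set_printoptions(precision=4,suppress=True)
m3=pickle.load(open("w3.pkl","rb"))[1];m4=pickle.load(open("w4.pkl","rb"))[1]
T=cams.camera_model("top")
A=lambda x,y: ray(m3,320+x/2.2875,y/2.2875,True)
B=lambda x,y: ray(m4,270+x/3.08,60+y/3.08,True)
print("cone",plane(A(204,188),.074),"shoulder",plane(A(188,194),.054),"post tip",plane(A(201,2),.068),"foot",plane(A(195,10),.054),"knob",plane(A(238,362),.084))
print("cone-top tri",tri(A(204,188),ray(T,299,193)),"knob",tri(A(238,362),ray(T,322,187)))
for p in [(462,243),(586,240),(587,359),(464,362)]: print("sock",plane(B(*p),.022))
for p in [(477,34),(555,33)]: print("fork",plane(B(*p),.014))
print("ribend",plane(B(524,361),.062), tri(B(524,361),ray(m3,222*4/3,238*4/3,True)))
print("ribtop edges",[plane(B(*p),.062) for p in [(507,358),(541,358),(500,158),(537,158)]])
print("plate corner",plane(A(25,352),.03),plane(A(42,0),.03),plane(A(366,382),.03))
E
```

```text
cone [0.596  0.0724 0.074 ] shoulder [0.5943 0.0707 0.054 ] post tip [0.5967 0.1593 0.068 ] foot [0.5977 0.1599 0.054 ] knob [ 0.612  -0.0014  0.084 ]
cone-top tri (array([0.5874, 0.0694, 0.1047]), np.float64(0.0004923038127282147)) knob (array([ 0.6108, -0.0005,  0.0878]), np.float64(0.00023900208358696272))
sock [ 0.597  -0.1737  0.022 ]
sock [ 0.6498 -0.1693  0.022 ]
sock [ 0.6557 -0.2176  0.022 ]
sock [ 0.6016 -0.2204  0.022 ]
fork [ 0.6023 -0.0923  0.014 ]
fork [ 0.6352 -0.0882  0.014 ]
ribend [ 0.6105 -0.21    0.062 ] (array([ 0.5208, -0.1509,  0.1837]), np.float64(0.04467972302838867))
ribtop edges [array([ 0.6038, -0.2091,  0.062 ]), array([ 0.617 , -0.2087,  0.062 ]), array([ 0.5956, -0.1398,  0.062 ]), array([ 0.6093, -0.1387,  0.062 ])]
plate corner [ 0.5222 -0.0081  0.03  ] [0.529  0.1677 0.03  ] [ 0.7081 -0.0181  0.03  ]
```

```bash
python3 - <<'E'
from h import *
import pickle
np.set_printoptions(precision=4,suppress=True)
m3=pickle.load(open("w3.pkl","rb"))[1];m4=pickle.load(open("w4.pkl","rb"))[1]
B=lambda x,y: ray(m4,270+(x-366)/3.08,60+y/3.08,True)
for p in [(462,243),(586,240),(587,359),(464,362)]: print("sock",plane(B(*p),.022))
for p in [(477,34),(555,33)]: print("fork",plane(B(*p),.014))
print("ribend",plane(B(524,361),.062), tri(B(524,361),ray(m3,222*4/3,238*4/3,True)))
print("ribtop edges",[plane(B(*p),.062)[:2] for p in [(507,358),(541,358),(500,158),(537,158)]])
# fine masks: bright key in w3 and w4
for n,m in (("w3",m3),("w4",m4)):
    im=pickle.load(open(n+".pkl","rb"))[0]; 
    c=im[210:330,270:330] if n=="w3" else None
    if c is not None: cv2.imwrite("pics/c3.png",cv2.resize(c,None,fx=5,fy=5,interpolation=cv2.INTER_CUBIC)[:,:,::-1])
E
```

```text
sock [ 0.4585 -0.1774  0.022 ]
sock [ 0.5041 -0.1759  0.022 ]
sock [ 0.5055 -0.2211  0.022 ]
sock [ 0.459  -0.2227  0.022 ]
fork [ 0.4633 -0.0992  0.014 ]
fork [ 0.492  -0.0987  0.014 ]
ribend [ 0.4815 -0.2125  0.062 ] (array([ 0.4808, -0.2136,  0.0568]), np.float64(0.0007173913242410962))
ribtop edges [array([ 0.4758, -0.2115]), array([ 0.4872, -0.2114]), array([ 0.4731, -0.145 ]), array([ 0.485 , -0.1449])]
```

View pics/c3.png

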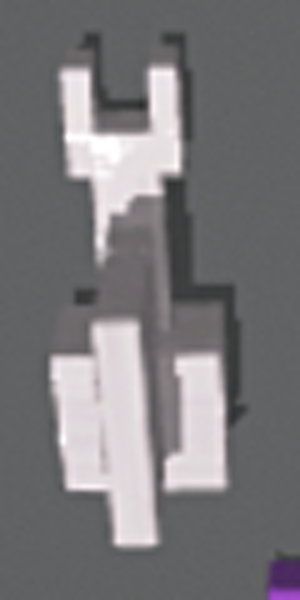

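Measured: the key's origin is about (0.4815,-0.1985) with yaw 92.3°, and its rib top is about 0.06 m. The screw is at (0.595,0.0715) and the stand's yaw is about -2.6°. Next I grasp the rib.

move_arm --targets '[{"dx": 0,"dy": 0.76,"dz": 0,"rx": 0,"ry": 0,"rz": 0.06},{"dx": 0,"dy": 0.76,"dz": -1,"rx": 0,"ry": 0,"rz": 0},{"dx": 0,"dy": 0,"dz": -1,"rx": 0,"ry": 0,"rz": 0},{"dx": 0,"dy": 0,"dz": -1,"rx": 0,"ry": 0,"rz": 0},{"dx": 0,"dy": 0,"dz": -1,"rx": 0,"ry": 0,"rz": 0},{"dx": 0,"dy": 0,"dz": -1,"rx": 0,"ry": 0,"rz": 0},{"dx": 0,"dy": 0,"dz": -1,"rx": 0,"ry": 0,"rz": 0},{"dx": 0,"dy": 0,"dz": -1,"rx": 0,"ry": 0,"rz": 0},{"dx": 0,"dy": 0,"dz": -0.96,"rx": 0,"ry": 0,"rz": 0},{"dx": 0,"dy": 0,"dz": 0,"rx": 0,"ry": 0,"rz": 0}]'

```text
t: 6.65
tcp_pos: [0.4801, -0.1772, 0.0312]
tool_rot: [0.692, 0.722, -0.0, -0.002]
force: [-0.8, 0.3, 0.3]
finger_gap: 1.002
gripper_force: 0.0
```

move_arm --targets '[{"dx": 0,"dy": 0,"dz": 0,"rx": 0,"ry": 0,"rz": 0},{"dx": 0,"dy": 0,"dz": 0,"rx": 0,"ry": 0,"rz": 0},{"dx": 0,"dy": 0,"dz": 0,"rx": 0,"ry": 0,"rz": 0},{"dx": 0,"dy": 0,"dz": 0,"rx": 0,"ry": 0,"rz": 0},{"dx": 0,"dy": 0,"dz": 0,"rx": 0,"ry": 0,"rz": 0},{"dx": 0,"dy": 0,"dz": 0,"rx": 0,"ry": 0,"rz": 0},{"dx": 0,"dy": 0,"dz": 0,"rx": 0,"ry": 0,"rz": 0},{"dx": 0,"dy": 0,"dz": 0,"rx": 0,"ry": 0,"rz": 0},{"dx": 0,"dy": 0,"dz": 0,"rx": 0,"ry": 0,"rz": 0},{"dx": 0,"dy": 0,"dz": 0,"rx": 0,"ry": 0,"rz": 0}]' --claw 0 --newtons 60

```text
t: 7.9
tcp_pos: [0.4815, -0.1795, 0.0328]
tool_rot: [0.693, 0.721, 0.0, 0.0]
force: [-1.3, 0.5, 5.3]
finger_gap: 0.128
gripper_force: 59.4
```

move_arm --targets '[{"dx": 0,"dy": 0,"dz": 0.7,"rx": 0,"ry": 0,"rz": 0},{"dx": 0.1,"dy": 0.8,"dz": 1,"rx": 0,"ry": 0,"rz": -0.02},{"dx": 0.1,"dy": 0.8,"dz": 1,"rx": 0,"ry": 0,"rz": -0.02},{"dx": 0.1,"dy": 0.8,"dz": 1,"rx": 0,"ry": 0,"rz": -0.02},{"dx": 0.1,"dy": 0.8,"dz": 1,"rx": 0,"ry": 0,"rz": -0.02},{"dx": 0.1,"dy": 0.8,"dz": 0.9,"rx": 0,"ry": 0,"rz": -0.02},{"dx": 0.1,"dy": 0.8,"dz": 0,"rx": 0,"ry": 0,"rz": -0.02},{"dx": 0.1,"dy": 0.8,"dz": 0,"rx": 0,"ry": 0,"rz": -0.02},{"dx": 0.1,"dy": 0.8,"dz": 0,"rx": 0,"ry": 0,"rz": -0.02},{"dx": 0,"dy": 0,"dz": 0,"rx": 0,"ry": 0,"rz": 0}]'

```text
t: 9.15
tcp_pos: [0.5003, -0.0181, 0.1716]
tool_rot: [0.721, 0.692, -0.001, -0.001]
force: [0.3, -0.7, -3.2]
finger_gap: 0.127
gripper_force: 58.9
```

```bash
python3 shot.py w5
```

```text
9.15 [ 0.50027737 -0.01813177  0.17156964] [ 7.21491675e-01  6.92422100e-01 -6.10928297e-04 -1.01304365e-03] [ 0.31341822 -0.70281802 -3.22679366]
```

move_arm --targets '[{"dx": 0,"dy": 0.9,"dz": 0,"rx": 0,"ry": 0,"rz": 0},{"dx": 0,"dy": 0.9,"dz": 0,"rx": 0,"ry": 0,"rz": 0},{"dx": 0,"dy": 0.9,"dz": 0,"rx": 0,"ry": 0,"rz": 0},{"dx": 0,"dy": 0.9,"dz": 0,"rx": 0,"ry": 0,"rz": 0},{"dx": 0,"dy": 0,"dz": 0,"rx": 0,"ry": 0,"rz": 0},{"dx": 0,"dy": 0,"dz": 0,"rx": 0,"ry": 0,"rz": 0},{"dx": 0,"dy": 0,"dz": 0,"rx": 0,"ry": 0,"rz": 0},{"dx": 0,"dy": 0,"dz": 0,"rx": 0,"ry": 0,"rz": 0},{"dx": 0,"dy": 0,"dz": 0,"rx": 0,"ry": 0,"rz": 0},{"dx": 0,"dy": 0,"dz": 0,"rx": 0,"ry": 0,"rz": 0}]'

```text
t: 10.45
tcp_pos: [0.5013, 0.0705, 0.1723]
tool_rot: [0.722, 0.692, -0.0, -0.0]
force: [0.3, -0.1, -2.6]
finger_gap: 0.129
gripper_force: 58.9
```

```bash
python3 shot.py w6; python3 - <<'E'
from h import *
import pickle
out=[]
for n in ("w5","w6"):
    im,m,s=pickle.load(open(n+".pkl","rb"))
    for p in ([.595,.0715,.074],[.599,.161,.068]): print(n,proj(m,np.array(p),True))
    u,v=map(int,proj(m,np.array([.595,.0715,.074]),True))
    out.append(im)
a=cv2.resize(np.hstack([o[:,230:600] for o in out]),(800,432),interpolation=cv2.INTER_AREA)
cv2.imwrite("pics/w56.png",a[:,:,::-1])
E
```

```text
10.45 [0.50126875 0.0704697  0.1723051 ] [ 7.22340195e-01  6.91537881e-01 -3.47453900e-05 -1.33391137e-05] [ 0.28105262 -0.10277429 -2.57659975]
w5 (np.float64(436.01542130963287), np.float64(90.03395037262456))
w5 (np.float64(432.15197575084534), np.float64(-11.92985648114393))
w6 (np.float64(431.3416809906269), np.float64(196.02957144475735))
w6 (np.float64(435.84156628238804), np.float64(88.970090992129))
```

View pics/w56.png

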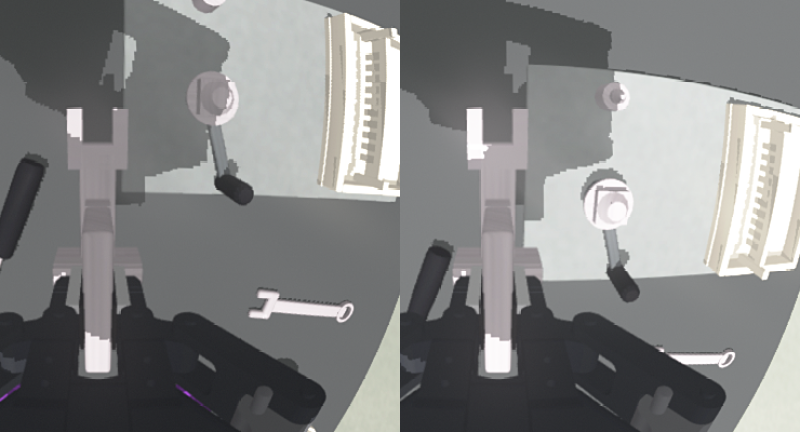

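In w56 (right half), the cone top is at (617,212), which matches its predicted pixel to about 0.5 px. The post tip is near (617,97), about 4 px left of prediction. I'll refine this numerically and check the key in the hand.

```bash
python3 - <<'E'
from h import *
import pickle
np.set_printoptions(precision=4,suppress=True)
def blobs(n,box,f):
    im,m,s=pickle.load(open(n+".pkl","rb")); x0,x1,y0,y1=box
    c=im[y0:y1,x0:x1].astype(int); k=f(c).astype(np.uint8)
    N,L,st,ce=cv2.connectedComponentsWithStats(k)
    for i in range(1,N):
        if st[i,4]>25:
            cs,_=cv2.findContours((L==i).astype(np.uint8),0,2); (cx,cy),r=cv2.minEnclosingCircle(cs[0])
            print(n,"bbox",st[i]+[x0,y0,0,0,0],"cen",ce[i]+[x0,y0],"circ",cx+x0,cy+y0,r); yield m,(cx+x0,cy+y0),ce[i]+[x0,y0]
pink=lambda c:(c[:,:,0]-c[:,:,1]>1)
for n,box,z in [("w6",(405,460,65,115),.054),("w6",(390,460,155,225),.054),("w5",(390,470,50,125),.054)]:
    for m,ci,ce in blobs(n,box,pink): print("   ->",plane(ray(m,*ci,True),z)[:2],plane(ray(m,*ce,True),z)[:2])
im,m,s=pickle.load(open("w6.pkl","rb"))
print(im[90,405:460:3].tolist())
c=cv2.resize(im[60:230,390:470],(376,800),interpolation=cv2.INTER_CUBIC)[:590*800//800]
d=cv2.resize(im[95:270,270:380],(371,590),interpolation=cv2.INTER_CUBIC)
c=cv2.resize(im[60:230,385:475],(312,590),interpolation=cv2.INTER_CUBIC)
cv2.imwrite("pics/c6.png",np.hstack([c,d])[:,:,::-1])
E
```

```text
w6 bbox [410  76  33  27 681] cen [426.0455  89.3186] circ 426.0 89.5 16.07025718688965
   -> [0.5952 0.1609] [0.5952 0.161 ]
w6 bbox [ 400  165   46   48 1617] cen [422.0686 189.141 ] circ 422.86925888061523 188.65017700195312 24.431982040405273
   -> [0.5938 0.0724] [0.593 0.072]
w5 bbox [ 402   66   49   50 1946] cen [426.0647  90.6634] circ 426.5 90.5 25.739173889160156
   -> [0.5938 0.0717] [0.5934 0.0715]
[[139, 142, 141], [141, 144, 143], [135, 131, 133], [134, 131, 132], [148, 143, 146], [176, 169, 172], [163, 157, 161], [148, 143, 145], [147, 141, 143], [143, 138, 141], [255, 255, 255], [236, 228, 232], [253, 250, 251], [224, 227, 225], [225, 228, 226], [225, 227, 227], [226, 228, 227], [225, 228, 226], [224, 227, 225]]
```

View pics/c6.png

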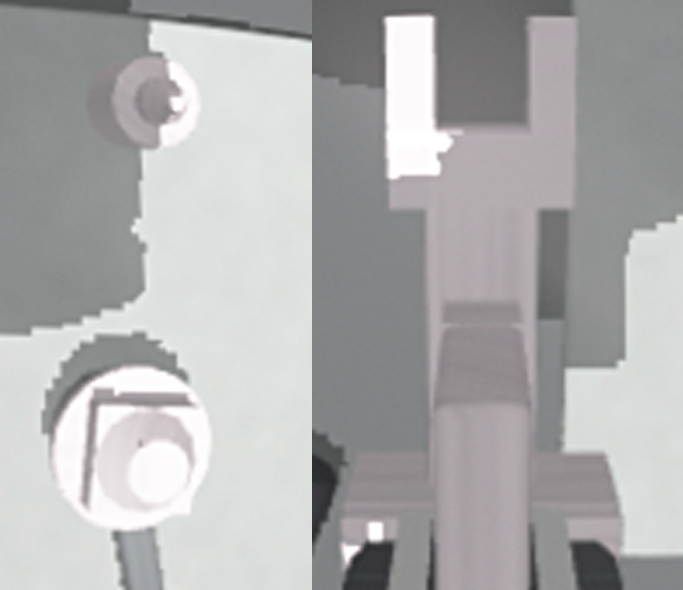

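Crop c6: the post's foot ring is centred at (157,101), the shoulder at (131,446) and the cone top at (160,472). The fork's prong tips are at y=16, x 386 to 576.

```bash
python3 - <<'E'
from h import *
import pickle
from scipy.spatial.transform import Rotation as Ro
np.set_printoptions(precision=4,suppress=True)
im,m,s=pickle.load(open("w6.pkl","rb"))
A=lambda x,y: ray(m,385+x/3.47,60+y/3.47,True)
B=lambda x,y: ray(m,270+(x-312)/3.371,95+y/3.371,True)
print("foot",plane(A(157,101),.054),"tip",plane(A(177,102),.068),"shoulder",plane(A(131,446),.054),"cone",plane(A(160,472),.074))
zu=s["tcp_pos"][2]-.0323
p=[plane(B(x,16),zu+.014) for x in (386,436,528,576)]
print("prongs",p, "mid rel tcp", np.mean(p,0)-s["tcp_pos"])
q=[plane(B(x,y),zu+.062) for x,y in ((435,404),(529,404))]; print("rib top far end",q,np.mean(q,0)-s["tcp_pos"])
R=Ro.from_quat(s["tool_rot"]).as_matrix(); print("tool x ang",np.degrees(np.arctan2(R[1,0],R[0,0])))
q=[plane(B(x,454),zu+.022) for x in (358,604)]; print("socket far edge z22",q)
E
```

```text
foot [0.5991 0.1613 0.054 ] tip [0.5991 0.1607 0.068 ] shoulder [0.5937 0.0725 0.054 ] cone [0.5948 0.0715 0.074 ]
prongs [array([0.4899, 0.152 , 0.154 ]), array([0.4974, 0.1515, 0.154 ]), array([0.5113, 0.1509, 0.154 ]), array([0.5185, 0.1507, 0.154 ])] mid rel tcp [ 0.003   0.0808 -0.0183]
rib top far end [array([0.4969, 0.1073, 0.202 ]), array([0.5077, 0.1068, 0.202 ])] [0.0011 0.0366 0.0297]
tool x ang 87.50393839080422
socket far edge z22 [array([0.4816, 0.0845, 0.162 ]), array([0.5207, 0.0827, 0.162 ])]
```

Target TCP for the fit is about (0.5955, 0.0908). I go over it and stop just above the cone.

move_arm --targets '[{"dx": 0.94,"dy": 0.2,"dz": 0,"rx": 0,"ry": 0,"rz": -0.01},{"dx": 0.94,"dy": 0.2,"dz": 0,"rx": 0,"ry": 0,"rz": 0},{"dx": 0.94,"dy": 0.2,"dz": 0,"rx": 0,"ry": 0,"rz": 0},{"dx": 0.94,"dy": 0.2,"dz": 0,"rx": 0,"ry": 0,"rz": 0},{"dx": 0,"dy": 0,"dz": -0.8,"rx": 0,"ry": 0,"rz": 0},{"dx": 0,"dy": 0,"dz": -0.8,"rx": 0,"ry": 0,"rz": 0},{"dx": 0,"dy": 0,"dz": -0.8,"rx": 0,"ry": 0,"rz": 0},{"dx": 0,"dy": 0,"dz": 0,"rx": 0,"ry": 0,"rz": 0},{"dx": 0,"dy": 0,"dz": 0,"rx": 0,"ry": 0,"rz": 0},{"dx": 0,"dy": 0,"dz": 0,"rx": 0,"ry": 0,"rz": 0}]'

```text
t: 11.75
tcp_pos: [0.5961, 0.0906, 0.1134]
tool_rot: [0.724, 0.69, 0.001, 0.001]
force: [-0.1, 0.4, -2.7]
finger_gap: 0.127
gripper_force: 58.9
```

```bash
python3 shot.py w7; python3 - <<'E'
from h import *
T=cams.snapshot("top"); S=cams.snapshot("scene")
a=cv2.resize(T[165:225,255:345],(400,267),interpolation=cv2.INTER_CUBIC);b=cv2.resize(S[175:255,300:420],(400,267),interpolation=cv2.INTER_CUBIC)
import pickle
im,m,s=pickle.load(open("w7.pkl","rb"))
c=cv2.resize(im[30:230,240:420],(480,533),interpolation=cv2.INTER_CUBIC)
cv2.imwrite("pics/c7.png",np.hstack([np.vstack([a,b])[:533],c[:534]] )[:, :800,::-1]) if a.shape[0]*2==533 else cv2.imwrite("pics/c7.png",np.hstack([np.vstack([a,b])[:533,:320],c])[:,:,::-1])
print(proj(m,np.array([.5991,.161,.068]),True))
E
```

```text
11.75 [0.59607203 0.09061459 0.11336919] [0.72403886 0.68975836 0.00073732 0.00076623] [-0.13005241  0.39244065 -2.74797804]
(np.float64(320.350792047052), np.float64(117.40729496112864))
```

The post projects at (320.4,117), centred between the prongs (306.8 to 334.1). I lower slowly, watching the force.

move_arm --targets '[{"dx": -0.02,"dy": 0,"dz": -0.2,"rx": 0,"ry": 0,"rz": 0},{"dx": 0,"dy": 0,"dz": -0.2,"rx": 0,"ry": 0,"rz": 0},{"dx": 0,"dy": 0,"dz": -0.15,"rx": 0,"ry": 0,"rz": 0},{"dx": 0,"dy": 0,"dz": -0.1,"rx": 0,"ry": 0,"rz": 0},{"dx": 0,"dy": 0,"dz": -0.1,"rx": 0,"ry": 0,"rz": 0},{"dx": 0,"dy": 0,"dz": -0.06,"rx": 0,"ry": 0,"rz": 0},{"dx": 0,"dy": 0,"dz": 0,"rx": 0,"ry": 0,"rz": 0},{"dx": 0,"dy": 0,"dz": 0,"rx": 0,"ry": 0,"rz": 0},{"dx": 0,"dy": 0,"dz": 0,"rx": 0,"ry": 0,"rz": 0},{"dx": 0,"dy": 0,"dz": 0,"rx": 0,"ry": 0,"rz": 0}]'

```text
t: 13.15
tcp_pos: [0.5953, 0.0906, 0.0922]
tool_rot: [0.724, 0.69, 0.0, 0.0]
force: [2.6, -0.6, -4.4]
finger_gap: 0.131
gripper_force: 58.9
```

move_arm --targets '[{"dx": 0.02,"dy": 0,"dz": -0.06,"rx": 0,"ry": 0,"rz": 0},{"dx": 0,"dy": 0,"dz": -0.06,"rx": 0,"ry": 0,"rz": 0},{"dx": 0,"dy": 0,"dz": -0.06,"rx": 0,"ry": 0,"rz": 0},{"dx": 0,"dy": 0,"dz": -0.06,"rx": 0,"ry": 0,"rz": 0},{"dx": 0,"dy": 0,"dz": 0,"rx": 0,"ry": 0,"rz": 0},{"dx": 0,"dy": 0,"dz": 0,"rx": 0,"ry": 0,"rz": 0},{"dx": 0,"dy": 0,"dz": 0,"rx": 0,"ry": 0,"rz": 0},{"dx": 0,"dy": 0,"dz": 0,"rx": 0,"ry": 0,"rz": 0},{"dx": 0,"dy": 0,"dz": 0,"rx": 0,"ry": 0,"rz": 0},{"dx": 0,"dy": 0,"dz": 0,"rx": 0,"ry": 0,"rz": 0}]'

```text
t: 14.4
tcp_pos: [0.5954, 0.0906, 0.0868]
tool_rot: [0.724, 0.69, 0.0, 0.0]
force: [-0.7, -0.1, 5.3]
finger_gap: 0.127
gripper_force: 60.2
```

The key is seated: contact force at TCP z 0.0868, where 0.0863 was expected. I release it and go to the knob.

move_arm --targets '[{"dx": 0,"dy": 0,"dz": 0,"rx": 0,"ry": 0,"rz": 0},{"dx": 0,"dy": 0,"dz": 0,"rx": 0,"ry": 0,"rz": 0},{"dx": 0,"dy": 0,"dz": 0,"rx": 0,"ry": 0,"rz": 0},{"dx": 0,"dy": 0,"dz": 0,"rx": 0,"ry": 0,"rz": 0},{"dx": 0,"dy": 0,"dz": 0.6,"rx": 0,"ry": 0,"rz": 0},{"dx": 0,"dy": 0,"dz": 1,"rx": 0,"ry": 0,"rz": 0},{"dx": 0,"dy": 0,"dz": 1,"rx": 0,"ry": 0,"rz": 0},{"dx": 0.2,"dy": -0.8,"dz": 0.3,"rx": 0,"ry": 0,"rz": 0.15},{"dx": 0.2,"dy": -1,"dz": 0,"rx": 0,"ry": 0,"rz": 0.2},{"dx": 0.26,"dy": -1,"dz": 0,"rx": 0,"ry": 0,"rz": 0.2}]' --claw 40

```text
t: 15.65
tcp_pos: [0.6122, 0.0201, 0.1601]
tool_rot: [0.616, 0.788, 0.0, 0.001]
force: [0.1, -0.3, 0.4]
finger_gap: 0.401
gripper_force: 0.0
```

```bash
python3 shot.py w8; python3 - <<'E'
from h import *
import pickle
im,m,s=pickle.load(open("w8.pkl","rb"))
print(proj(m,np.array([.612,-.001,.084]),True),proj(m,np.array([.5945,.0718,.116]),True))
T=cams.snapshot("top")
for nm,c,o in (("wrist",im,(0,0)),("top",T[170:215,255:345],(255,170))):
    k=(c.max(2)<45).astype(np.uint8); N,L,st,ce=cv2.connectedComponentsWithStats(k)
    print(nm,[(st[i].tolist(),(ce[i]+o).round(1).tolist()) for i in range(1,N) if st[i,4]>30][:8])
cv2.imwrite("pics/c8.png",im[:,:,::-1])
E
```

```text
15.65 [0.61220518 0.02007955 0.16009564] [6.16035976e-01 7.87717535e-01 4.25532553e-04 7.62364854e-04] [ 0.05014363 -0.27376558  0.36309399]
(np.float64(314.3348549294577), np.float64(236.1695259517377)) (np.float64(313.59573154170647), np.float64(144.21113014474025))
wrist [([117, 146, 52, 80, 1610], [141.7, 185.4]), ([304, 208, 21, 35, 454], [314.9, 222.1]), ([95, 247, 452, 153, 32524], [322.8, 347.5]), ([0, 288, 30, 60, 64], [13.1, 316.7]), ([48, 395, 15, 5, 49], [55.4, 397.7])]
top [([51, 2, 27, 15, 110], [319.0, 181.1]), ([0, 10, 9, 35, 139], [258.9, 200.7]), ([29, 23, 28, 22, 111], [295.8, 199.5])]
```

View pics/c8.png

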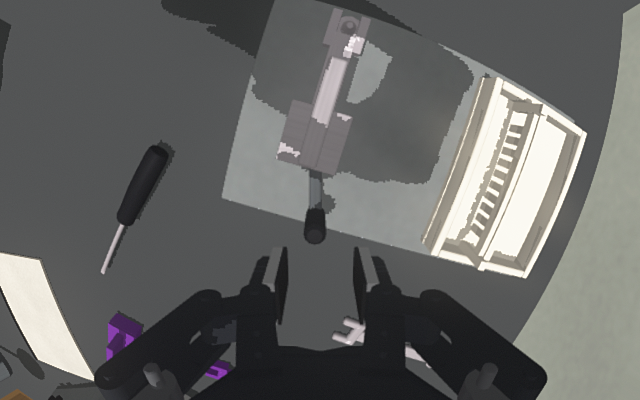

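c8 shows the key seated with its fork astride the post at (348,25). The knob at (315,230) is in line between the open pads. I lower around the knob.

move_arm --targets '[{"dx": 0,"dy": -0.85,"dz": 0,"rx": 0,"ry": 0,"rz": 0},{"dx": 0,"dy": 0,"dz": -0.5,"rx": 0,"ry": 0,"rz": 0},{"dx": 0,"dy": 0,"dz": -0.9,"rx": 0,"ry": 0,"rz": 0},{"dx": 0,"dy": 0,"dz": -0.9,"rx": 0,"ry": 0,"rz": 0},{"dx": 0,"dy": 0,"dz": -0.9,"rx": 0,"ry": 0,"rz": 0},{"dx": 0,"dy": 0,"dz": -0.9,"rx": 0,"ry": 0,"rz": 0},{"dx": 0,"dy": 0,"dz": 0,"rx": 0,"ry": 0,"rz": 0},{"dx": 0,"dy": 0,"dz": 0,"rx": 0,"ry": 0,"rz": 0},{"dx": 0,"dy": 0,"dz": 0,"rx": 0,"ry": 0,"rz": 0},{"dx": 0,"dy": 0,"dz": 0,"rx": 0,"ry": 0,"rz": 0}]'

```text
t: 17.0
tcp_pos: [0.6123, -0.0007, 0.057]
tool_rot: [0.618, 0.786, 0.0, 0.001]
force: [0.1, 0.5, 0.2]
finger_gap: 0.399
gripper_force: 0.0
```

```bash
cat > arc.py <<'E'
# python3 arc.py start end n : per-row dx,dy (units of 25 mm) on circle R about the screw, world angles in deg
import sys,numpy as np
a,b,n=map(float,sys.argv[1:4]); n=int(n); R=75.; t=np.radians(np.linspace(a,b,n+1))
P=R*np.c_[np.cos(t),np.sin(t)]; print("rz",(b-a)/n/30); print((np.diff(P,axis=0)/25).round(2).tolist()); print(0.5945+P[-1,0]/1e3,.0718+P[-1,1]/1e3)
E
python3 arc.py -76.5 -96.5 10; python3 arc.py -96.5 -111.5 10; for a in $(seq 0 10); do s=$(python3 -c "print(-111.5-4*$a)"); e=$(python3 -c "print(-115.5-4*$a)"); echo $s; python3 arc.py $s $e 1;done
```

```text
rz -0.06666666666666667
[[-0.1, -0.02], [-0.1, -0.02], [-0.1, -0.02], [-0.1, -0.01], [-0.1, -0.01], [-0.1, -0.0], [-0.1, -0.0], [-0.1, 0.0], [-0.1, 0.01], [-0.1, 0.01]]
0.586009758967407 -0.0027178891757440593
rz -0.05
[[-0.08, 0.01], [-0.08, 0.01], [-0.08, 0.01], [-0.08, 0.02], [-0.08, 0.02], [-0.08, 0.02], [-0.08, 0.02], [-0.07, 0.02], [-0.07, 0.03], [-0.07, 0.03]]
0.5670124079956778 0.002018682401348171
-111.5
rz -0.13333333333333333
[[-0.19, 0.08]]
0.5622116677393779 0.00410610367376045
-115.5
rz -0.13333333333333333
[[-0.19, 0.1]]
0.55756823299224 0.006523322804507514
-119.5
rz -0.13333333333333333
[[-0.18, 0.11]]
0.5531047261015957 0.00925856334496239
-123.5
rz -0.13333333333333333
[[-0.17, 0.12]]
0.548842892824346 0.012298499478157365
-127.5
rz -0.13333333333333333
[[-0.16, 0.13]]
0.5448034963838198 0.01562832094082485
-131.5
rz -0.13333333333333333
[[-0.15, 0.14]]
0.5410062163134364 0.019231805177511177
-135.5
rz -0.13333333333333333
[[-0.14, 0.15]]
0.5374695525799977 0.023091396375236217
-139.5
rz -0.13333333333333333
[[-0.13, 0.16]]
0.5342107354537087 0.02718829099364941
-143.5
rz -0.13333333333333333
[[-0.12, 0.17]]
0.5312456415640336 0.031502529373988224
-147.5
rz -0.13333333333333333
[[-0.11, 0.18]]
0.5285887165503527 0.036013092980529356
-151.5
rz -0.13333333333333333
[[-0.09, 0.19]]
0.5262529046842593 0.04069800680078206
```

move_arm --targets '[{"dx": -0.1,"dy": -0.02,"dz": 0,"rx": 0,"ry": 0,"rz": -0.067},{"dx": -0.1,"dy": -0.02,"dz": 0,"rx": 0,"ry": 0,"rz": -0.067},{"dx": -0.1,"dy": -0.02,"dz": 0,"rx": 0,"ry": 0,"rz": -0.067},{"dx": -0.1,"dy": -0.01,"dz": 0,"rx": 0,"ry": 0,"rz": -0.067},{"dx": -0.1,"dy": -0.01,"dz": 0,"rx": 0,"ry": 0,"rz": -0.067},{"dx": -0.1,"dy": 0,"dz": 0,"rx": 0,"ry": 0,"rz": -0.067},{"dx": -0.1,"dy": 0,"dz": 0,"rx": 0,"ry": 0,"rz": -0.067},{"dx": -0.1,"dy": 0,"dz": 0,"rx": 0,"ry": 0,"rz": -0.067},{"dx": -0.1,"dy": 0.01,"dz": 0,"rx": 0,"ry": 0,"rz": -0.067},{"dx": -0.1,"dy": 0.01,"dz": 0,"rx": 0,"ry": 0,"rz": -0.067}]'

```text
t: 18.25
tcp_pos: [0.5867, -0.0022, 0.0561]
tool_rot: [0.746, 0.666, 0.0, 0.0]
force: [1.9, -0.0, 0.4]
finger_gap: 0.404
gripper_force: 0.7
```

move_arm --targets '[{"dx": -0.08,"dy": 0.01,"dz": 0,"rx": 0,"ry": 0,"rz": -0.05},{"dx": -0.08,"dy": 0.01,"dz": 0,"rx": 0,"ry": 0,"rz": -0.05},{"dx": -0.08,"dy": 0.01,"dz": 0,"rx": 0,"ry": 0,"rz": -0.05},{"dx": -0.08,"dy": 0.02,"dz": 0,"rx": 0,"ry": 0,"rz": -0.05},{"dx": -0.08,"dy": 0.02,"dz": 0,"rx": 0,"ry": 0,"rz": -0.05},{"dx": -0.08,"dy": 0.02,"dz": 0,"rx": 0,"ry": 0,"rz": -0.05},{"dx": -0.08,"dy": 0.02,"dz": 0,"rx": 0,"ry": 0,"rz": -0.05},{"dx": -0.07,"dy": 0.02,"dz": 0,"rx": 0,"ry": 0,"rz": -0.05},{"dx": -0.07,"dy": 0.03,"dz": 0,"rx": 0,"ry": 0,"rz": -0.05},{"dx": -0.07,"dy": 0.03,"dz": 0,"rx": 0,"ry": 0,"rz": -0.05}]'

```text
t: 19.5
tcp_pos: [0.5675, 0.0026, 0.0561]
tool_rot: [0.826, 0.563, -0.0, 0.0]
force: [1.7, -0.4, 0.4]
finger_gap: 0.401
gripper_force: 0.8
```

Steady 1.8 N swing. Now small steps, watching the force.

move_arm --targets '[{"dx": -0.04,"dy": 0.015,"dz": 0,"rx": 0,"ry": 0,"rz": -0.027},{"dx": -0.04,"dy": 0.015,"dz": 0,"rx": 0,"ry": 0,"rz": -0.027},{"dx": -0.04,"dy": 0.015,"dz": 0,"rx": 0,"ry": 0,"rz": -0.027},{"dx": -0.04,"dy": 0.02,"dz": 0,"rx": 0,"ry": 0,"rz": -0.027},{"dx": -0.04,"dy": 0.02,"dz": 0,"rx": 0,"ry": 0,"rz": -0.027},{"dx": -0.04,"dy": 0.02,"dz": 0,"rx": 0,"ry": 0,"rz": -0.027},{"dx": -0.04,"dy": 0.02,"dz": 0,"rx": 0,"ry": 0,"rz": -0.027},{"dx": -0.04,"dy": 0.02,"dz": 0,"rx": 0,"ry": 0,"rz": -0.027},{"dx": -0.03,"dy": 0.02,"dz": 0,"rx": 0,"ry": 0,"rz": -0.027},{"dx": -0.03,"dy": 0.02,"dz": 0,"rx": 0,"ry": 0,"rz": -0.027}]'

```text
t: 20.75
tcp_pos: [0.558, 0.0072, 0.0561]
tool_rot: [0.864, 0.503, -0.0, 0.0]
force: [0.6, -2.7, 0.9]
finger_gap: 0.402
gripper_force: 0.8
```

move_arm --targets '[{"dx": -0.03,"dy": 0.015,"dz": 0,"rx": 0,"ry": 0,"rz": -0.02},{"dx": -0.03,"dy": 0.015,"dz": 0,"rx": 0,"ry": 0,"rz": -0.02},{"dx": -0.03,"dy": 0.015,"dz": 0,"rx": 0,"ry": 0,"rz": -0.02},{"dx": -0.02,"dy": 0.015,"dz": 0,"rx": 0,"ry": 0,"rz": -0.02},{"dx": -0.02,"dy": 0.015,"dz": 0,"rx": 0,"ry": 0,"rz": -0.02},{"dx": -0.02,"dy": 0.015,"dz": 0,"rx": 0,"ry": 0,"rz": -0.02},{"dx": 0,"dy": 0,"dz": 0,"rx": 0,"ry": 0,"rz": 0},{"dx": 0,"dy": 0,"dz": 0,"rx": 0,"ry": 0,"rz": 0},{"dx": 0,"dy": 0,"dz": 0,"rx": 0,"ry": 0,"rz": 0},{"dx": 0,"dy": 0,"dz": 0,"rx": 0,"ry": 0,"rz": 0}]'

```text
t: 22.0
tcp_pos: [0.5542, 0.0095, 0.056]
tool_rot: [0.879, 0.477, -0.0, -0.0]
force: [1.5, -1.2, 1.4]
finger_gap: 0.398
gripper_force: 0.6
```

move_arm --targets '[{"dx": -0.025,"dy": 0.015,"dz": 0,"rx": 0,"ry": 0,"rz": -0.02},{"dx": -0.025,"dy": 0.015,"dz": 0,"rx": 0,"ry": 0,"rz": -0.02},{"dx": -0.025,"dy": 0.015,"dz": 0,"rx": 0,"ry": 0,"rz": -0.02},{"dx": -0.025,"dy": 0.02,"dz": 0,"rx": 0,"ry": 0,"rz": -0.02},{"dx": -0.025,"dy": 0.02,"dz": 0,"rx": 0,"ry": 0,"rz": -0.02},{"dx": -0.025,"dy": 0.02,"dz": 0,"rx": 0,"ry": 0,"rz": -0.02},{"dx": -0.025,"dy": 0.02,"dz": 0,"rx": 0,"ry": 0,"rz": -0.02},{"dx": 0,"dy": 0,"dz": 0,"rx": 0,"ry": 0,"rz": 0},{"dx": 0,"dy": 0,"dz": 0,"rx": 0,"ry": 0,"rz": 0},{"dx": 0,"dy": 0,"dz": 0,"rx": 0,"ry": 0,"rz": 0}]'

```text
t: 23.25
tcp_pos: [0.5497, 0.0126, 0.056]
tool_rot: [0.896, 0.444, -0.0, -0.0]
force: [1.1, -1.3, 0.6]
finger_gap: 0.398
gripper_force: 0.5
```

move_arm --targets '[{"dx": -0.025,"dy": 0.015,"dz": 0,"rx": 0,"ry": 0,"rz": -0.02},{"dx": -0.025,"dy": 0.02,"dz": 0,"rx": 0,"ry": 0,"rz": -0.02},{"dx": -0.025,"dy": 0.02,"dz": 0,"rx": 0,"ry": 0,"rz": -0.02},{"dx": -0.025,"dy": 0.02,"dz": 0,"rx": 0,"ry": 0,"rz": -0.02},{"dx": -0.025,"dy": 0.02,"dz": 0,"rx": 0,"ry": 0,"rz": -0.02},{"dx": -0.025,"dy": 0.02,"dz": 0,"rx": 0,"ry": 0,"rz": -0.02},{"dx": -0.02,"dy": 0.02,"dz": 0,"rx": 0,"ry": 0,"rz": -0.02},{"dx": 0,"dy": 0,"dz": 0,"rx": 0,"ry": 0,"rz": 0},{"dx": 0,"dy": 0,"dz": 0,"rx": 0,"ry": 0,"rz": 0},{"dx": 0,"dy": 0,"dz": 0,"rx": 0,"ry": 0,"rz": 0}]'

```text
t: 24.5
tcp_pos: [0.5455, 0.0161, 0.056]
tool_rot: [0.912, 0.411, -0.0, -0.0]
force: [0.2, -0.7, 0.9]
finger_gap: 0.39
gripper_force: 0.5
```

move_arm --targets '[{"dx": -0.02,"dy": 0.02,"dz": 0,"rx": 0,"ry": 0,"rz": -0.02},{"dx": -0.025,"dy": 0.02,"dz": 0,"rx": 0,"ry": 0,"rz": -0.02},{"dx": -0.02,"dy": 0.02,"dz": 0,"rx": 0,"ry": 0,"rz": -0.02},{"dx": -0.025,"dy": 0.02,"dz": 0,"rx": 0,"ry": 0,"rz": -0.02},{"dx": -0.02,"dy": 0.02,"dz": 0,"rx": 0,"ry": 0,"rz": -0.02},{"dx": -0.02,"dy": 0.02,"dz": 0,"rx": 0,"ry": 0,"rz": -0.02},{"dx": -0.02,"dy": 0.02,"dz": 0,"rx": 0,"ry": 0,"rz": -0.02},{"dx": 0,"dy": 0,"dz": 0,"rx": 0,"ry": 0,"rz": 0},{"dx": 0,"dy": 0,"dz": 0,"rx": 0,"ry": 0,"rz": 0},{"dx": 0,"dy": 0,"dz": 0,"rx": 0,"ry": 0,"rz": 0}]'

```text
t: 25.75
tcp_pos: [0.5417, 0.0195, 0.056]
tool_rot: [0.926, 0.377, -0.0, -0.0]
force: [2.3, -0.1, 1.1]
finger_gap: 0.401
gripper_force: 0.5
```

move_arm --targets '[{"dx": -0.02,"dy": 0.02,"dz": 0,"rx": 0,"ry": 0,"rz": -0.02},{"dx": -0.02,"dy": 0.02,"dz": 0,"rx": 0,"ry": 0,"rz": -0.02},{"dx": -0.02,"dy": 0.025,"dz": 0,"rx": 0,"ry": 0,"rz": -0.02},{"dx": -0.02,"dy": 0.02,"dz": 0,"rx": 0,"ry": 0,"rz": -0.02},{"dx": -0.02,"dy": 0.025,"dz": 0,"rx": 0,"ry": 0,"rz": -0.02},{"dx": -0.02,"dy": 0.02,"dz": 0,"rx": 0,"ry": 0,"rz": -0.02},{"dx": -0.02,"dy": 0.025,"dz": 0,"rx": 0,"ry": 0,"rz": -0.02},{"dx": 0,"dy": 0,"dz": 0,"rx": 0,"ry": 0,"rz": 0},{"dx": 0,"dy": 0,"dz": 0,"rx": 0,"ry": 0,"rz": 0},{"dx": 0,"dy": 0,"dz": 0,"rx": 0,"ry": 0,"rz": 0}]'

```text
t: 27.0
tcp_pos: [0.5382, 0.0234, 0.056]
tool_rot: [0.939, 0.343, -0.0, -0.0]
force: [0.7, -1.0, -0.4]
finger_gap: 0.402
gripper_force: 0.5
```

move_arm --targets '[{"dx": -0.02,"dy": 0.025,"dz": 0,"rx": 0,"ry": 0,"rz": -0.02},{"dx": -0.02,"dy": 0.02,"dz": 0,"rx": 0,"ry": 0,"rz": -0.02},{"dx": -0.02,"dy": 0.025,"dz": 0,"rx": 0,"ry": 0,"rz": -0.02},{"dx": -0.02,"dy": 0.02,"dz": 0,"rx": 0,"ry": 0,"rz": -0.02},{"dx": -0.02,"dy": 0.025,"dz": 0,"rx": 0,"ry": 0,"rz": -0.02},{"dx": -0.02,"dy": 0.025,"dz": 0,"rx": 0,"ry": 0,"rz": -0.02},{"dx": -0.015,"dy": 0.025,"dz": 0,"rx": 0,"ry": 0,"rz": -0.02},{"dx": 0,"dy": 0,"dz": 0,"rx": 0,"ry": 0,"rz": 0},{"dx": 0,"dy": 0,"dz": 0,"rx": 0,"ry": 0,"rz": 0},{"dx": 0,"dy": 0,"dz": 0,"rx": 0,"ry": 0,"rz": 0}]'

```text
t: 28.25
tcp_pos: [0.5349, 0.0275, 0.056]
tool_rot: [0.951, 0.308, -0.0, -0.0]
force: [1.6, -0.5, 0.3]
finger_gap: 0.403
gripper_force: 0.4
```

move_arm --targets '[{"dx": -0.02,"dy": 0.025,"dz": 0,"rx": 0,"ry": 0,"rz": -0.02},{"dx": -0.02,"dy": 0.025,"dz": 0,"rx": 0,"ry": 0,"rz": -0.02},{"dx": -0.015,"dy": 0.025,"dz": 0,"rx": 0,"ry": 0,"rz": -0.02},{"dx": -0.02,"dy": 0.025,"dz": 0,"rx": 0,"ry": 0,"rz": -0.02},{"dx": -0.015,"dy": 0.025,"dz": 0,"rx": 0,"ry": 0,"rz": -0.02},{"dx": -0.015,"dy": 0.025,"dz": 0,"rx": 0,"ry": 0,"rz": -0.02},{"dx": -0.015,"dy": 0.025,"dz": 0,"rx": 0,"ry": 0,"rz": -0.02},{"dx": 0,"dy": 0,"dz": 0,"rx": 0,"ry": 0,"rz": 0},{"dx": 0,"dy": 0,"dz": 0,"rx": 0,"ry": 0,"rz": 0},{"dx": 0,"dy": 0,"dz": 0,"rx": 0,"ry": 0,"rz": 0}]'

```text
t: 29.5
tcp_pos: [0.5319, 0.0319, 0.0561]
tool_rot: [0.962, 0.273, -0.0, -0.0]
force: [1.3, -0.1, -0.3]
finger_gap: 0.398
gripper_force: 0.4
```

move_arm --targets '[{"dx": -0.015,"dy": 0.025,"dz": 0,"rx": 0,"ry": 0,"rz": -0.02},{"dx": -0.015,"dy": 0.025,"dz": 0,"rx": 0,"ry": 0,"rz": -0.02},{"dx": -0.015,"dy": 0.025,"dz": 0,"rx": 0,"ry": 0,"rz": -0.02},{"dx": -0.015,"dy": 0.025,"dz": 0,"rx": 0,"ry": 0,"rz": -0.02},{"dx": -0.015,"dy": 0.025,"dz": 0,"rx": 0,"ry": 0,"rz": -0.02},{"dx": -0.015,"dy": 0.025,"dz": 0,"rx": 0,"ry": 0,"rz": -0.02},{"dx": -0.015,"dy": 0.025,"dz": 0,"rx": 0,"ry": 0,"rz": -0.02},{"dx": 0,"dy": 0,"dz": 0,"rx": 0,"ry": 0,"rz": 0},{"dx": 0,"dy": 0,"dz": 0,"rx": 0,"ry": 0,"rz": 0},{"dx": 0,"dy": 0,"dz": 0,"rx": 0,"ry": 0,"rz": 0}]'

```text
t: 30.75
tcp_pos: [0.5293, 0.0363, 0.056]
tool_rot: [0.971, 0.238, -0.0, -0.0]
force: [0.5, 0.6, 1.4]
finger_gap: 0.399
gripper_force: 0.4
```

```bash
python3 - <<'E'
from h import *
F=[];G=[]
for i in range(6):
    s=sensors.sense();F.append(s["force"]);G.append(s["gripper_force"]); m=cams.camera_model("wrist"); im=cams.snapshot("wrist")
print(np.round(F,1).tolist(),np.mean(F,0).round(2),np.round(G,2))
for th in (-139,-145,-151):
    t=np.radians(th); print(th,np.round(proj(m,np.array([.5945+.075*np.cos(t),.0718+.075*np.sin(t),.084]),True)))
print("tcp",np.round(proj(m,s["tcp_pos"],True)))
g=im[190:300:5,240:400:5].max(2)
print("\n".join(" ".join(f"{v:3d}" for v in r) for r in g))
E
```

```text
[[0.5, 0.6, 1.4], [1.1, -0.5, 0.1], [1.9, 0.3, 0.4], [1.1, -1.4, 0.0], [1.8, -0.8, 0.2], [0.4, -1.0, -0.8]] [ 1.12 -0.48  0.22] [0.45 0.43 0.42 0.41 0.4  0.39]
-139 [356. 288.]
-145 [338. 291.]
-151 [321. 292.]
tcp [320. 260.]
140 139 140 139 142 142 140 140 141 140 140 139 141 141 140 143 106 106 176 183 141 142 143 145 148 150 151 153 153 155 156 154
139 140 140 139 139 140 139 139 139 139 141 137 139 138 138 139 101 106 108 106 142 140 143 146 146 148 149 150 150 152 152 153
139 140 139 139 139 140 141 140 140 141 139 139 138 137 139 139  99 106 107 107 138 142 142 145 146 146 148 147 148 151 153 152
130 141 141 140 138 139 139 140 140 140 140 138 138 138 138 138  97 105 105 105 135 140 141 142 143 143 143 144 148 149 148 150
 90  91 139 141 140 140 139 139 138 140 139 139 139 138 138 139 106 104 103 106 121 137 139 140 141 144 142 144 146 147 146 148
 90  90  89  98 140 139 140 139 139 139 139 139 138 139 136 138 124 104 103 105 100 137 139 137 137 140 141 143 144 145 145 146
 87  88  89  88 115 134 140 140 139 139 139 140 139 137 138 138 131 105 101 103  96 138 139 139 138 139 1
[... 1242 characters left out ...]
  47  48  50  49  52  49  50  53 156 153 115  66  67 141 141
138 139 141  61  59 151 152 137  53  48 141 138 139 139 139 138  47  50  52  51  52  51  51  48  51 122 153 156  62  64 143 140
139 138  76  58  56 153 152  72  51  51 140 139 139 139 139 140  48  49  49  51  52  52  50  51  52  64 153 154  56  60  73 138
138 125  57  58  59  79 186  59  50  46 139 139 138 138 138 138  46  50  51  52  52  51  52  50  50  60 186  92  59  59  60 103
 93  59  59  57  59  58 111  70  49  46 139 139 139 138 140 138  92  51  51  52  53  50  50  48  49  66 133  58  59  58  60  58
 56  59  58  58  58  58  58  58  48  63 139 137 139 138 138 138 140  45  51  50  51  49  45  74  49  59  58  58  58  59  59  60
```

The knob is still against the pushing pad, with the lever about 142° clockwise. It isn't seated yet, so I go on.

move_arm --targets '[{"dx": -0.015,"dy": 0.025,"dz": 0,"rx": 0,"ry": 0,"rz": -0.02},{"dx": -0.015,"dy": 0.025,"dz": 0,"rx": 0,"ry": 0,"rz": -0.02},{"dx": -0.015,"dy": 0.03,"dz": 0,"rx": 0,"ry": 0,"rz": -0.02},{"dx": -0.01,"dy": 0.025,"dz": 0,"rx": 0,"ry": 0,"rz": -0.02},{"dx": -0.01,"dy": 0.03,"dz": 0,"rx": 0,"ry": 0,"rz": -0.02},{"dx": -0.01,"dy": 0.025,"dz": 0,"rx": 0,"ry": 0,"rz": -0.02},{"dx": -0.01,"dy": 0.025,"dz": 0,"rx": 0,"ry": 0,"rz": -0.02},{"dx": 0,"dy": 0,"dz": 0,"rx": 0,"ry": 0,"rz": 0},{"dx": 0,"dy": 0,"dz": 0,"rx": 0,"ry": 0,"rz": 0},{"dx": 0,"dy": 0,"dz": 0,"rx": 0,"ry": 0,"rz": 0}]'

```text
t: 32.3
tcp_pos: [0.5281, 0.0399, 0.0562]
tool_rot: [0.979, 0.202, 0.001, 0.001]
force: [2.1, -6.2, -0.0]
finger_gap: 0.398
gripper_force: 3.1
```

The nut is seating, at about 6.4 N tangential. Small nips now.

move_arm --targets '[{"dx": -0.01,"dy": 0.02,"dz": 0,"rx": 0,"ry": 0,"rz": 0},{"dx": -0.01,"dy": 0.02,"dz": 0,"rx": 0,"ry": 0,"rz": 0},{"dx": 0,"dy": 0,"dz": 0,"rx": 0,"ry": 0,"rz": 0},{"dx": 0,"dy": 0,"dz": 0,"rx": 0,"ry": 0,"rz": 0},{"dx": 0,"dy": 0,"dz": 0,"rx": 0,"ry": 0,"rz": 0},{"dx": 0,"dy": 0,"dz": 0,"rx": 0,"ry": 0,"rz": 0},{"dx": 0,"dy": 0,"dz": 0,"rx": 0,"ry": 0,"rz": 0},{"dx": 0,"dy": 0,"dz": 0,"rx": 0,"ry": 0,"rz": 0},{"dx": 0,"dy": 0,"dz": 0,"rx": 0,"ry": 0,"rz": 0},{"dx": 0,"dy": 0,"dz": 0,"rx": 0,"ry": 0,"rz": 0}]'

```text
t: 33.55
tcp_pos: [0.5278, 0.0404, 0.0563]
tool_rot: [0.979, 0.202, 0.001, 0.001]
force: [1.5, -8.2, 0.5]
finger_gap: 0.407
gripper_force: 4.0
```

```bash
cat > favg.py <<'E'
from h import *
F=[]
for i in range(5):
    s=sensors.sense();F.append(s["force"]); cams.snapshot("wrist")
F=np.mean(F,0); p=s["tcp_pos"]; t=np.arctan2(p[1]-.0718,p[0]-.5945)+np.radians(6)
print(s["t"],p,F.round(2),"tangential",-F[:2]@[np.sin(t),-np.cos(t)],"pad normal",-F[:2]@[np.sin(t-.1),-np.cos(t-.1)],s["gripper_force"],np.degrees(t))
E
python3 favg.py
```

```text
33.75 [0.52778791 0.04044026 0.05630723] [ 1.94 -8.42  0.69] tangential 8.207919847848421 pad normal 8.436424370623733 3.9817625062642037 -148.82292022744133
```

Now 8.2 N, so a little more.

move_arm --targets '[{"dx": -0.01,"dy": 0.02,"dz": 0,"rx": 0,"ry": 0,"rz": 0},{"dx": -0.01,"dy": 0.02,"dz": 0,"rx": 0,"ry": 0,"rz": 0},{"dx": 0,"dy": 0,"dz": 0,"rx": 0,"ry": 0,"rz": 0},{"dx": 0,"dy": 0,"dz": 0,"rx": 0,"ry": 0,"rz": 0},{"dx": 0,"dy": 0,"dz": 0,"rx": 0,"ry": 0,"rz": 0},{"dx": 0,"dy": 0,"dz": 0,"rx": 0,"ry": 0,"rz": 0},{"dx": 0,"dy": 0,"dz": 0,"rx": 0,"ry": 0,"rz": 0},{"dx": 0,"dy": 0,"dz": 0,"rx": 0,"ry": 0,"rz": 0},{"dx": 0,"dy": 0,"dz": 0,"rx": 0,"ry": 0,"rz": 0},{"dx": 0,"dy": 0,"dz": 0,"rx": 0,"ry": 0,"rz": 0}]'

```text
t: 35.05
tcp_pos: [0.5275, 0.0409, 0.0564]
tool_rot: [0.979, 0.202, 0.001, 0.002]
force: [1.4, -9.9, 0.5]
finger_gap: 0.401
gripper_force: 4.9
```

```bash
python3 favg.py
```

```text
35.25 [0.52748745 0.04094073 0.05639497] [ 1.36 -9.45  0.46] tangential 8.815748250635266 pad normal 9.137361414471288 4.8616920376662165 -149.2739400367079
```

move_arm --targets '[{"dx": -0.01,"dy": 0.02,"dz": 0,"rx": 0,"ry": 0,"rz": 0},{"dx": -0.005,"dy": 0.01,"dz": 0,"rx": 0,"ry": 0,"rz": 0},{"dx": 0,"dy": 0,"dz": 0,"rx": 0,"ry": 0,"rz": 0},{"dx": 0,"dy": 0,"dz": 0,"rx": 0,"ry": 0,"rz": 0},{"dx": 0,"dy": 0,"dz": 0,"rx": 0,"ry": 0,"rz": 0},{"dx": 0,"dy": 0,"dz": 0,"rx": 0,"ry": 0,"rz": 0},{"dx": 0,"dy": 0,"dz": 0,"rx": 0,"ry": 0,"rz": 0},{"dx": 0,"dy": 0,"dz": 0,"rx": 0,"ry": 0,"rz": 0},{"dx": 0,"dy": 0,"dz": 0,"rx": 0,"ry": 0,"rz": 0},{"dx": 0,"dy": 0,"dz": 0,"rx": 0,"ry": 0,"rz": 0}]'

```text
t: 36.55
tcp_pos: [0.5273, 0.0413, 0.0564]
tool_rot: [0.979, 0.202, 0.001, 0.002]
force: [2.7, -10.7, 0.7]
finger_gap: 0.401
gripper_force: 5.6
```

```bash
python3 favg.py
```

```text
36.75 [0.52730369 0.04128285 0.0564358 ] [  2.07 -11.42   1.1 ] tangential 10.88981153345456 pad normal 11.234629286371142 5.584382837405428 -149.5748678240989
```

About 10.7 N, firm. I back off, lift, and return over the key.

move_arm --targets '[{"dx": 0.08,"dy": -0.13,"dz": 0,"rx": 0,"ry": 0,"rz": 0},{"dx": 0.07,"dy": -0.12,"dz": 0,"rx": 0,"ry": 0,"rz": 0},{"dx": 0,"dy": 0,"dz": 0.6,"rx": 0,"ry": 0,"rz": 0},{"dx": 0,"dy": 0,"dz": 1,"rx": 0,"ry": 0,"rz": 0},{"dx": 0,"dy": 0,"dz": 1,"rx": 0,"ry": 0,"rz": 0},{"dx": 0,"dy": 0,"dz": 1,"rx": 0,"ry": 0,"rz": 0},{"dx": 0.8,"dy": 0.7,"dz": 0.6,"rx": 0,"ry": 0,"rz": 0.35},{"dx": 0.8,"dy": 0.7,"dz": 0,"rx": 0,"ry": 0,"rz": 0.35},{"dx": 0.8,"dy": 0.7,"dz": 0,"rx": 0,"ry": 0,"rz": 0.35},{"dx": 0,"dy": 0,"dz": 0,"rx": 0,"ry": 0,"rz": 0.35}]'

```text
t: 38.05
tcp_pos: [0.5904, 0.0919, 0.1621]
tool_rot: [0.84, 0.543, 0.001, -0.0]
force: [0.5, 0.0, -1.7]
finger_gap: 0.401
gripper_force: 0.0
```

move_arm --targets '[{"dx": 0,"dy": 0,"dz": 0,"rx": 0,"ry": 0,"rz": 0.25},{"dx": 0,"dy": 0,"dz": 0,"rx": 0,"ry": 0,"rz": 0.25},{"dx": 0,"dy": 0,"dz": 0,"rx": 0,"ry": 0,"rz": 0.2},{"dx": 0,"dy": 0,"dz": 0,"rx": 0,"ry": 0,"rz": 0},{"dx": 0,"dy": 0,"dz": 0,"rx": 0,"ry": 0,"rz": 0},{"dx": 0,"dy": 0,"dz": 0,"rx": 0,"ry": 0,"rz": 0},{"dx": 0,"dy": 0,"dz": 0,"rx": 0,"ry": 0,"rz": 0},{"dx": 0,"dy": 0,"dz": 0,"rx": 0,"ry": 0,"rz": 0},{"dx": 0,"dy": 0,"dz": 0,"rx": 0,"ry": 0,"rz": 0},{"dx": 0,"dy": 0,"dz": 0,"rx": 0,"ry": 0,"rz": 0}]'

```text
t: 39.3
tcp_pos: [0.5897, 0.0898, 0.161]
tool_rot: [0.73, 0.684, -0.0, -0.0]
force: [0.2, 0.1, 0.5]
finger_gap: 0.404
gripper_force: 0.0
```

```bash
python3 - <<'E'
from h import *
from scipy.spatial.transform import Rotation as Ro
s=sensors.sense(); m=cams.camera_model("wrist"); im=cams.snapshot("wrist"); cv2.imwrite("pics/w9.png",im[:,:,::-1])
R=Ro.from_quat(s["tool_rot"]).as_matrix(); print(s["tcp_pos"],np.degrees(np.arctan2(R[1,0],R[0,0])))
# expected rib: key origin (.5945,.0718), yaw 87.1 ; rib top z .116
d=np.array([np.cos(np.radians(87.1)),np.sin(np.radians(87.1)),0]); n=np.array([-d[1],d[0],0])
o=np.array([.5945,.0718,.116])
for x,y in ((55,6),(55,-6),(-15,6),(-15,-6)): print(x,y,np.round(proj(m,o+d*x/1e3+n*y/1e3,True)))
g=im[130:330:10,280:360:4].max(2); print("\n".join(f"{130+10*i} "+" ".join(f"{v:3d}" for v in r) for i,r in enumerate(g)))
t=np.radians(-149.5); T=cams.camera_model("top"); print("knob top px",proj(T,np.array([.5945+.075*np.cos(t),.0718+.075*np.sin(t),.084])))
E
```

```text
[0.58965737 0.08984701 0.161005  ] 86.30889859567726
55 6 [320. 171.]
55 -6 [339. 171.]
-15 6 [321. 270.]
-15 -6 [339. 270.]
130 103 104 105 106 108 106 106 105 130 128 130 129 129 129 130 129 129 118 104 103
140 102 103 103 105 106 106 106 108 109 107 132 131 130 128 127 126 105 106 105 103
150 157 103 103 104 103 104 106 107 108 107 132 132 132 130 127 127 108 109 107 107
160 171 172 171 175  99 100 127 135 107 106 133 116 115 116 116 121 111 109 109 108
170 172 173 172 170 169 169 170 169 167 107 130 112 114 115 116 115 110 165 167 165
180 172 172 172 173 170 170 173 101 102 103 129 130 126 133 135 113 112 113 112 113
190 173 170 169 169 169 169 172 100 102 100 230 131 128 131 136 111 110 110 112 112
200 166 168 170 167 167 119 111 112 113 113 109 131 129 131 135 116 118 120 121 118
210 166 166 167 169 169 230 234 233 232 232 221 131 129 132 135 127 229 227 227 228
220 167 166 169 167 169 227 228 228 227 227 209 229 225 226 136 126 225 223 223 223
230 164 161 106  73 114 217 227 227 226 226 208 229 224 222 226 121 224 222 221 223
240  87 126 122 122 118 188 228 227 227 227 210 229 226 223 222 222 224 223 222 205
250 110  46 158 165 165 172 227 228 228 227 211 228 226 222 219 227 225 224 230  50
260  51  45 146 162 162 162 164 165 168 167 152 227 226 222 215 165 164 165 164  49
270  44  44 134 163 164 163 164 161 163 163 163 164 163 160 160 162 165 167 159  47
280  42  41 121 162 162 164 164 164 164 164 164 164 162 163 164 164 164 163 149  45
290  37  36  98  97  97  97  97  98  98  99  99  98 100  99  99  99 100  98  99  41
300  36  38  96  95  96  98  97  97  97  98  98  97  97  99  97  99  98  97  98  43
310  36  89  97  97  97  96  97  97  97  97  97  96  98  97  95  98  96  96  96  90
320  36  96  95  94  96  94  96  96  95  96  96  95  97  96  96  96  95  97  96  96
knob top px (np.float64(310.14126194170774), np.float64(213.19384825904757))
```

The rib matches its predicted pixels (columns 320 to 338). I descend and grasp.

move_arm --targets '[{"dx": 0.23,"dy": 0.04,"dz": 0,"rx": 0,"ry": 0,"rz": 0.02},{"dx": 0,"dy": 0,"dz": 0,"rx": 0,"ry": 0,"rz": 0},{"dx": 0,"dy": 0,"dz": -0.9,"rx": 0,"ry": 0,"rz": 0},{"dx": 0,"dy": 0,"dz": -0.9,"rx": 0,"ry": 0,"rz": 0},{"dx": 0,"dy": 0,"dz": -0.9,"rx": 0,"ry": 0,"rz": 0},{"dx": 0,"dy": 0,"dz": -0.2,"rx": 0,"ry": 0,"rz": 0},{"dx": 0,"dy": 0,"dz": 0,"rx": 0,"ry": 0,"rz": 0},{"dx": 0,"dy": 0,"dz": 0,"rx": 0,"ry": 0,"rz": 0},{"dx": 0,"dy": 0,"dz": 0,"rx": 0,"ry": 0,"rz": 0},{"dx": 0,"dy": 0,"dz": 0,"rx": 0,"ry": 0,"rz": 0}]'

```text
t: 40.6
tcp_pos: [0.5957, 0.0909, 0.0892]
tool_rot: [0.726, 0.688, 0.0, 0.0]
force: [0.5, -0.2, -0.9]
finger_gap: 0.401
gripper_force: 0.0
```

move_arm --targets '[{"dx": 0,"dy": 0,"dz": 0,"rx": 0,"ry": 0,"rz": 0},{"dx": 0,"dy": 0,"dz": 0,"rx": 0,"ry": 0,"rz": 0},{"dx": 0,"dy": 0,"dz": 0,"rx": 0,"ry": 0,"rz": 0},{"dx": 0,"dy": 0,"dz": 0,"rx": 0,"ry": 0,"rz": 0},{"dx": 0,"dy": 0,"dz": 0,"rx": 0,"ry": 0,"rz": 0},{"dx": 0,"dy": 0,"dz": 0,"rx": 0,"ry": 0,"rz": 0},{"dx": 0,"dy": 0,"dz": 0,"rx": 0,"ry": 0,"rz": 0},{"dx": 0,"dy": 0,"dz": 0,"rx": 0,"ry": 0,"rz": 0},{"dx": 0,"dy": 0,"dz": 0,"rx": 0,"ry": 0,"rz": 0},{"dx": 0,"dy": 0,"dz": 0,"rx": 0,"ry": 0,"rz": 0}]' --claw 0 --newtons 50

```text
t: 41.85
tcp_pos: [0.596, 0.0908, 0.0889]
tool_rot: [0.726, 0.688, 0.0, 0.001]
force: [2.7, -0.2, 3.8]
finger_gap: 0.131
gripper_force: 51.3
```

move_arm --targets '[{"dx": 0,"dy": 0,"dz": 0.1,"rx": 0,"ry": 0,"rz": 0},{"dx": 0,"dy": 0,"dz": 0.15,"rx": 0,"ry": 0,"rz": 0},{"dx": 0,"dy": 0,"dz": 0.15,"rx": 0,"ry": 0,"rz": 0},{"dx": 0,"dy": 0,"dz": 0.2,"rx": 0,"ry": 0,"rz": 0},{"dx": 0,"dy": 0,"dz": 0.3,"rx": 0,"ry": 0,"rz": 0},{"dx": 0,"dy": 0,"dz": 0.4,"rx": 0,"ry": 0,"rz": 0},{"dx": 0,"dy": 0,"dz": 0.6,"rx": 0,"ry": 0,"rz": 0},{"dx": 0,"dy": 0,"dz": 0.7,"rx": 0,"ry": 0,"rz": 0},{"dx": 0,"dy": 0,"dz": 0.7,"rx": 0,"ry": 0,"rz": 0},{"dx": 0,"dy": 0,"dz": 0.4,"rx": 0,"ry": 0,"rz": 0}]'

```text
t: 43.1
tcp_pos: [0.5961, 0.0908, 0.183]
tool_rot: [0.726, 0.688, 0.001, 0.001]
force: [-0.0, 0.0, -3.3]
finger_gap: 0.13
gripper_force: 50.3
```

move_arm --targets '[{"dx": -0.5,"dy": -0.5,"dz": 0,"rx": 0,"ry": 0,"rz": 0},{"dx": -0.5,"dy": -1,"dz": 0,"rx": 0,"ry": 0,"rz": 0},{"dx": -0.5,"dy": -1,"dz": 0,"rx": 0,"ry": 0,"rz": 0},{"dx": -0.5,"dy": -1,"dz": 0,"rx": 0,"ry": 0,"rz": 0},{"dx": -0.5,"dy": -1,"dz": 0,"rx": 0,"ry": 0,"rz": 0},{"dx": -0.5,"dy": -1,"dz": 0,"rx": 0,"ry": 0,"rz": 0.02},{"dx": -0.5,"dy": -1,"dz": 0,"rx": 0,"ry": 0,"rz": 0.03},{"dx": -0.5,"dy": -1,"dz": 0,"rx": 0,"ry": 0,"rz": 0.03},{"dx": -0.5,"dy": -1,"dz": 0,"rx": 0,"ry": 0,"rz": 0.03},{"dx": -0.1,"dy": -1,"dz": 0,"rx": 0,"ry": 0,"rz": 0.03}]'

```text
t: 44.35
tcp_pos: [0.4775, -0.147, 0.1804]
tool_rot: [0.7, 0.714, -0.001, -0.002]
force: [-0.0, -0.1, -2.7]
finger_gap: 0.129
gripper_force: 50.1
```

move_arm --targets '[{"dx": 0.12,"dy": -0.6,"dz": 0,"rx": 0,"ry": 0,"rz": 0},{"dx": 0,"dy": -0.6,"dz": -0.8,"rx": 0,"ry": 0,"rz": 0},{"dx": 0,"dy": 0,"dz": -1,"rx": 0,"ry": 0,"rz": 0},{"dx": 0,"dy": 0,"dz": -1,"rx": 0,"ry": 0,"rz": 0},{"dx": 0,"dy": 0,"dz": -1,"rx": 0,"ry": 0,"rz": 0},{"dx": 0,"dy": 0,"dz": -0.9,"rx": 0,"ry": 0,"rz": 0},{"dx": 0,"dy": 0,"dz": -0.6,"rx": 0,"ry": 0,"rz": 0},{"dx": 0,"dy": 0,"dz": -0.2,"rx": 0,"ry": 0,"rz": 0},{"dx": 0,"dy": 0,"dz": 0,"rx": 0,"ry": 0,"rz": 0},{"dx": 0,"dy": 0,"dz": 0,"rx": 0,"ry": 0,"rz": 0}]'

```text
t: 45.6
tcp_pos: [0.4839, -0.1769, 0.0443]
tool_rot: [0.7, 0.714, 0.0, 0.001]
force: [-0.1, 0.4, -4.1]
finger_gap: 0.13
gripper_force: 50.0
```

move_arm --targets '[{"dx": 0,"dy": 0,"dz": -0.08,"rx": 0,"ry": 0,"rz": 0},{"dx": 0,"dy": 0,"dz": -0.08,"rx": 0,"ry": 0,"rz": 0},{"dx": 0,"dy": 0,"dz": -0.08,"rx": 0,"ry": 0,"rz": 0},{"dx": 0,"dy": 0,"dz": -0.08,"rx": 0,"ry": 0,"rz": 0},{"dx": 0,"dy": 0,"dz": -0.06,"rx": 0,"ry": 0,"rz": 0},{"dx": 0,"dy": 0,"dz": 0,"rx": 0,"ry": 0,"rz": 0},{"dx": 0,"dy": 0,"dz": 0,"rx": 0,"ry": 0,"rz": 0},{"dx": 0,"dy": 0,"dz": 0,"rx": 0,"ry": 0,"rz": 0},{"dx": 0,"dy": 0,"dz": 0,"rx": 0,"ry": 0,"rz": 0},{"dx": 0,"dy": 0,"dz": 0,"rx": 0,"ry": 0,"rz": 0}]'

```text
t: 46.85
tcp_pos: [0.4834, -0.1766, 0.0349]
tool_rot: [0.7, 0.714, 0.0, 0.0]
force: [-1.3, 0.3, 5.6]
finger_gap: 0.133
gripper_force: 51.4
```

The key is on the bench (contact at 0.0349, as expected). I open and rise.

move_arm --targets '[{"dx": 0,"dy": 0,"dz": 0,"rx": 0,"ry": 0,"rz": 0},{"dx": 0,"dy": 0,"dz": 0,"rx": 0,"ry": 0,"rz": 0},{"dx": 0,"dy": 0,"dz": 0,"rx": 0,"ry": 0,"rz": 0},{"dx": 0,"dy": 0,"dz": 0,"rx": 0,"ry": 0,"rz": 0},{"dx": 0,"dy": 0,"dz": 0.4,"rx": 0,"ry": 0,"rz": 0},{"dx": 0,"dy": 0,"dz": 1,"rx": 0,"ry": 0,"rz": 0},{"dx": 0,"dy": 0,"dz": 1,"rx": 0,"ry": 0,"rz": 0},{"dx": 0,"dy": 0,"dz": 1,"rx": 0,"ry": 0,"rz": 0},{"dx": 0,"dy": 0,"dz": 1,"rx": 0,"ry": 0,"rz": 0},{"dx": 0,"dy": 0,"dz": 1,"rx": 0,"ry": 0,"rz": 0}]' --claw 50

```text
t: 48.1
tcp_pos: [0.4833, -0.1765, 0.1706]
tool_rot: [0.7, 0.714, 0.0, 0.0]
force: [-0.1, 0.1, -0.1]
finger_gap: 0.502
gripper_force: 0.0
```

```bash
python3 - <<'E'
from h import *
a=cv2.imread("pics/top0.png")[:,:,::-1].astype(int); T=cams.snapshot("top"); S=cams.snapshot("scene"); a2=cv2.imread("pics/scene0.png")[:,:,::-1].astype(int)
for n,p,q in (("top",a,T),("scene",a2,S)):
    d=(np.abs(p-q.astype(int)).max(2)>60).astype(np.uint8); N,L,st,ce=cv2.connectedComponentsWithStats(d)
    print(n,[(st[i].tolist()) for i in range(1,N) if st[i,4]>12])
t=np.radians(-149)
for n in ("top","scene"):
    m=cams.camera_model(n); im=T if n=="top" else S
    u,v=proj(m,np.array([.5945+.075*np.cos(t),.0718+.075*np.sin(t),.075])); print("knob",n,u,v,im[int(v)-1:int(v)+2,int(u)-1:int(u)+2].max(2).tolist())
    r=proj(m,np.array([.4825,-.18,.062])); print("key",r,im[int(r[1]),int(r[0])])
print(sensors.sense()["force"],sensors.sense()["t"])
E
```

```text
top [[317, 185, 9, 7, 52], [404, 188, 3, 8, 17], [413, 195, 5, 6, 15], [405, 200, 8, 13, 53], [308, 205, 17, 13, 125], [406, 213, 6, 4, 19], [444, 214, 9, 7, 34], [374, 224, 17, 17, 223], [433, 226, 6, 5, 23], [351, 229, 16, 10, 88], [397, 257, 35, 17, 292], [368, 269, 4, 4, 14], [381, 306, 84, 84, 3827], [318, 326, 11, 11, 30], [290, 333, 38, 25, 556], [330, 335, 8, 6, 15], [18, 344, 23, 15, 209], [50, 345, 6, 6, 15], [0, 356, 34, 44, 1111], [336, 363, 7, 8, 39], [318, 365, 13, 12, 61], [330, 377, 28, 21, 219], [244, 383, 13, 12, 61], [235, 391, 11, 9, 40], [328, 393, 10, 7, 20], [273, 397, 11, 3, 23]]
scene [[216, 0, 12, 18, 168], [235, 0, 13, 13, 86], [286, 0, 72, 69, 2478], [447, 0, 50, 57, 1233], [238, 17, 11, 16, 128], [199, 24, 26, 46, 352], [220, 28, 10, 21, 111], [240, 32, 14, 51, 337], [225, 59, 13, 26, 238], [297, 59, 11, 13, 96], [205, 62, 8, 4, 16], [195, 71, 13, 18, 78], [257, 71, 18, 7, 52], [217, 77, 6, 9, 40], [246, 204, 11, 4, 22], [259, 210, 16, 8, 61], [308, 212, 28, 29, 319]]
knob top 310.29045174245783 213.40522144630162 [[77, 55, 33], [97, 62, 35], [123, 89, 52]]
key (np.float64(378.718353411765), np.float64(231.0684460097171)) [40 44 46]
knob scene 321.67186033636085 202.8886998241957 [[57, 55, 60], [56, 55, 57], [55, 53, 47]]
key (np.float64(243.12289530252332), np.float64(207.32699416619482)) [213 200 200]
[ 0.25727197 -0.02729293  0.74143659] 48.2
```

The scene view has changed only at the lever and the key. The lever stands where I left it, and the key lies on the bench. I hand in.

```bash
python3 -c "
from station import order
print(order.sign_off())"
```

```text
the job is handed in; nothing more can be done
None
```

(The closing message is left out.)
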